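# Nip up a magnifier's lens ring with a two-pin spanner

### The job

The lens of the bench print magnifier rattles because its retaining ring has come unscrewed. Take the two-pin spanner out of its wooden block, seat both its pins in the two holes of the ring (feel for them gently, and do not touch the glass with the spanner), and turn the ring clockwise, seen from above, until it stops on the lens; nip it up there to about 0.4 N m and on no account beyond 0.8 N m. Then draw the spanner out, put it back in its block with its pins in the two holes, and let it go; touch the ring with nothing but the spanner and leave the things lying about where they are.

Things in the scene. Friction and masses are not known exactly. Their poses are not given: they have to be found in the camera images.
- magnifier: bench print magnifier, fixed: grey base plate (190 x 124 x 12 mm), a column at its rear (+x) side and an upright black barrel 84 mm across, whose open rim is its highest part (92 mm above the table). The plate reaches 74 mm before and 116 mm behind the barrel's axis. Origin on the barrel's axis at table height; x to the column, z up
- ring_face (a point): centre of the ring's upper face, on the barrel's axis, 90.5 mm above the table and 1.5 mm below the barrel's rim; axes as the magnifier's (they do not turn with the ring)
- ring (a joint): aluminium ring in the barrel's mouth, outside 72, inside 44, 8 mm thick; two 8 mm through holes, 58 mm apart. Rad: 0 home on the lens (it stops there and the torque climbs), negative unscrewed, grows clockwise from above. Hole line at value q: the magnifier's y axis turned -q counter-clockwise, give or take 0.15 rad (thread starts differ), so find the holes by sight or feel. Turns at about 0.15 N m, stays put, does not rise
- spanner_grip (a point): centre of the spanner's black upright grip: 16 mm thick (spanner's x), 30 wide (y), from 20 below to 21 above this point. Under it a steel foot (22 x 36) and cross-bar (14 x 74 mm, along y) with its underside 33 below this point; two 5 mm pins with bevelled ends at y = +29 and -29 mm reach 43 below it. Loose, about 0.15 kg; x, y level, z up
- pin_tips (a point): point half-way between the ends of the spanner's two pins, 43 mm below the grip's centre; axes as the spanner's
- block_top (a point): centre of the top of the wooden block (56 x 110 x 30 mm, fixed) that holds the spanner: two drilled holes of 11 mm, 16 mm deep, at y = +29 and -29 mm of this point's axes; the spanner stands in it with its bar on the block's top and its pins 10 mm deep in the holes; this point is then 10 mm above the pins' ends
- lens: clear glass lens inside the ring, its crown 3.5 mm below the ring's upper face: the spanner must not touch it
- hex_key: black bent hexagon key, 92 x 28 x 5 mm, lying loose: leave it
- snips: small side cutters, 125 x 46 x 12 mm, lying loose: leave them
- pin_tin: round tin, 60 mm across and 32 mm high, loose: leave it
There are look-alikes about, which are no part of the job. There is more than one size of the part that bears spanner_grip; the job needs the smallest.

How it is judged:
On the way, in this order (a step that is already met when the one before it is completed fails the run):
1. both pins at least 4 mm deep in the ring's holes, before the ring has been turned far (z of pin_tips in the frame of ring_face below -0.004 m and horizontal distance between pin_tips and ring_face below 0.004 m and angle between pin_tips's own z axis and vertical below 0.1 rad and value of joint ring below -0.4 rad), for 0.1 s.
2. the ring home on the lens (within 0.03 rad) and nipped up by the spanner (z of pin_tips in the frame of ring_face below -0.004 m and horizontal distance between pin_tips and ring_face below 0.004 m and angle between pin_tips's own z axis and vertical below 0.1 rad and value of joint ring above -0.03 rad and contact force between spanner and ring above 9 N), for 0.2 s.
At the end, for the whole second after the job is handed in: the ring home on the lens within 0.03 rad; the spanner at rest upright in the block, pins at least 7 mm deep in its holes (within 6 mm of the middle, within 0.2 rad of its direction) (value of joint ring above -0.03 rad and horizontal distance between pin_tips and block_top below 0.006 m and z of pin_tips in the frame of block_top below -0.007 m and angle between pin_tips's own z axis and vertical below 0.1 rad and angle between the y axis of pin_tips and the y axis of block_top, either way round below 0.2 rad and linear speed of spanner below 0.02 m/s); the robot touches nothing.
It fails at once if the spanner pressed on the ring, or turned it, with more than 28 N in all (contact force between spanner and ring above 28 N).
It fails at once if the spanner touched the glass (contact force between spanner and lens above 1.5 N).
It fails at once if the fingers touched the ring (contact force between the fingers and ring above 0.5 N).
It fails at once if the hexagon key, the side cutters or the tin moved more than 20 mm (distance of any of hex_key, snips, pin_tin from where it was at the start of the episode above 0.02 m).
It also fails if it takes over 64 s, if anything falls off the work surface, if the arm or the gripper's body presses on something with over 40 N, if the wrist force passes 120 N, or if a joint passes its speed limit or range.

### The arm

A 6-joint arm with a two-finger parallel gripper is mounted at the origin on the work surface; the furniture and walls round the work are solid. World frame = base frame: x ahead of the robot, y to its left, z up, the work surface at z = 0. Lengths are in m, angles in rad, forces in N, time in s.
With the tool pointing down it reaches from about 0.35 to 0.975 m from the base axis. Payload 4.9 kg.
Tool frame: the origin (TCP) lies on the mounting face of the last link; the fingertips stand 173 mm ahead of it and the grasp point (between the pads) lies 155 mm ahead of it; z points along the fingers, y is the direction in which the jaws open and shut (so a half turn about z gives the same grasp; the last joint's range is limited). The gripper opens to 85 mm and grips with 20 to 120 N. Pads are 22 mm wide; open, the fingers measure 114 mm over their backs; the gripper's body (76 mm by 85 mm) begins 54 mm behind the grasp point. The pads swing forward as they close: fully open they stand 13 mm farther back than shut.
Start: joints at [-1.258, 0.053, 1.613, -0, 1.476, -0.119], TCP at [0.262, -0.568, 0.405] pointing down, gripper open.
Joint ranges: [-3.01, 3.01], [-1.01, 2.22], [0.06, 2.58], [-1.02, 4.17], [0.09, 2.62], [-3.14, 3.14]. Speed limits (rad/s): [2.57, 2.57, 3.14, 3.14, 3.14, 3.14].

### API

Orientations are given as a rotation vector (axis times angle).
In Python, from station import ctrl gives the robot as it stands. The module is installed in compiled form; this text tells all that it offers.
- The arm moves only by the tool jog_arm, never from a script. Its argument "steps" is a list of rows, each a list of 2 entries, a list of its own where there are three numbers: the shift along the tool's x, y, z in cm, then the turn, a rotation vector about the tool's x, y, z in degrees. In form: [[[tx, ty, tz], [rx, ry, rz]], ...]. A call has 1 to 8 rows; each row shifts and turns the pose as measured when the row begins, along the tool's axes as they then stand; what a row does not reach is not made up. A row lasts 1/10 s, in which the tool goes at most 50 mm and 8.59 degrees, less where a joint would pass 70% of its speed; a pose out of reach is approached as far as the arm can. A call is refused whole if a number of a shift passes 5 or a number of a turn 8.59, either way. A call with a gripper value outside its range is refused whole. "fingers" is the gripper command: -1 is shut, 1 is fully open, values between are in proportion, set as the call begins (left out, the last holds). The fingers move at their own pace and stop on an object; "grip_force" is the grip in N (left out, the last holds). Time passes only in rows, so rows that do not move let the fingers close. It gives the time, the measured TCP pose, the force and the opening at its end, in the units of the state.
- ctrl.get_obs(): the state, without advancing time (a new reading comes with each control period).
- ctrl.get_image(name): name is "scene" or "top"; returns the picture (400x640x3 uint8, red, green, blue); there is no depth.
- ctrl.camera_info(name): a dict with "K" (3x3 intrinsics, pixels), "camera_from_world" (4x4, takes a point from world to camera coordinates). Camera axes: x right, y up, looking along -z (the intrinsics and any distortion apply to the point x, -y, -z); pixel columns grow to the right and rows downward; lengths in m; the calibration is good to about 2 mm. A picture is of the moment at which its call begins. camera_info takes no time and is no camera call.
- ctrl.finish_job(): hands the job in, once; it reports no verdict.
The state is a dict: "t": time; "q": joint angles; "dq": joint speeds; "effort": joint torques, N m; "tool_pos": TCP position; "tool_rot": TCP orientation; "contact_force": force on the tool from outside, world axes, zero at the start; "wrist_torque": the same for the moment, N m; "opening": finger opening in m.
Only numpy, scipy, OpenCV 4.12 (cv2) and the standard library are available. Lean on these libraries where they do the work, as an engineer would, in place of code of your own. Each camera call takes 0.05 s, during which the arm holds its last target.

## Working session

There is one attempt and no reset: what is moved stays moved. The work goes in short steps, Python scripts to look and compute and a tool call to move; the robot and the scene stay as the last step left them, time stands still between calls to the robot, and variables do not carry over. Pictures are saved under pics/ and viewed, and the job is handed in when it is done.

Besides the shell and the picture viewer there is one more tool, called after ">>>" as name([rows], argument=value, ...), one row to a line, values as JSON. jog_arm: Moves the arm, as the interface text tells. Its arguments: {"type":"object","properties":{"steps":{"type":"array","items":{"type":"array"}},"fingers":{"type":"number"},"grip_force":{"type":"number"}},"required":["steps"]}

```bash
mkdir -p pics && ls
python3 - <<'E'
from station import ctrl
import cv2,numpy as np
o=ctrl.get_obs()
for k,v in o.items(): print(k,np.round(v,4))
for n in("scene","top"):
    im=ctrl.get_image(n); cv2.imwrite(f"pics/{n}0.png",im[:,:,::-1])
    c=ctrl.camera_info(n); print(n,{k:np.round(v,4).tolist() for k,v in c.items()})
E
```

```text
pics
t 0.0
q [-1.258   0.0533  1.6143 -0.      1.476  -0.119 ]
dq [ 0.0007  0.0007  0.0005 -0.0027 -0.0002 -0.0019]
effort [-2.00000e-03 -3.93694e+01 -3.70172e+01 -3.00000e-04  7.00000e-03
 -0.00000e+00]
tool_pos [ 0.2615 -0.5674  0.4035]
tool_rot [-3.0666e+00 -6.7260e-01  3.0000e-04]
contact_force [ 0.0654 -0.2361  0.3374]
wrist_torque [0.0353 0.006  0.0199]
opening 0.0855
scene {'K': [[422.7809, 0.0, 317.4687], [0.0, 422.7809, 199.9119], [0.0, 0.0, 1.0]], 'camera_from_world': [[0.7293, -0.684, -0.0165, -0.3419], [0.3506, 0.353, 0.8675, -0.2457], [-0.5875, -0.6384, 0.4972, -0.5958], [0.0, 0.0, 0.0, 1.0]]}
top {'K': [[395.5753, 0.0, 325.888], [0.0, 395.5753, 203.0614], [0.0, 0.0, 1.0]], 'camera_from_world': [[-0.011, -0.9998, 0.0177, -0.0023], [0.9894, -0.0084, 0.1452, -0.5078], [-0.1451, 0.0191, 0.9892, -0.841], [0.0, 0.0, 0.0, 1.0]]}
```

View pics/scene0.png

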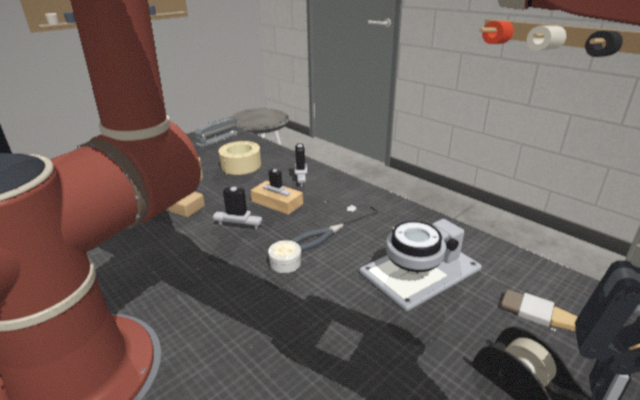

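View pics/top0.png

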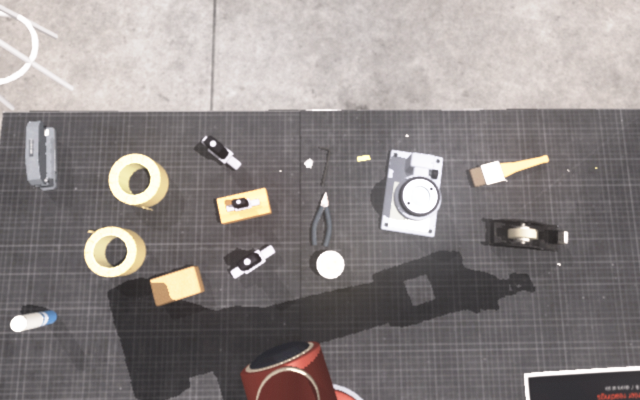

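Run:
```python
import cv2,numpy as np
t=cv2.imread("pics/top0.png");s=cv2.imread("pics/scene0.png")
a=cv2.resize(t[140:250,370:460],None,fx=5,fy=5,interpolation=cv2.INTER_CUBIC)
b=cv2.resize(t[180:230,205:285],None,fx=5,fy=5,interpolation=cv2.INTER_CUBIC)
H=max(a.shape[0],b.shape[0]);o=np.zeros((550,800,3),np.uint8)
o[:a.shape[0],:a.shape[1]]=a[:,:400] if a.shape[1]<400 else a; 
b=cv2.resize(t[180:230,205:275],None,fx=5,fy=5,interpolation=cv2.INTER_CUBIC)
o[:250,450:800]=b
c=cv2.resize(s[160:220,240:310],None,fx=5,fy=5,interpolation=cv2.INTER_CUBIC);o[250:550,450:800]=c
cv2.imwrite("pics/zoom0.png",o)
c=cv2.resize(s[205:310,350:490],None,fx=5.5,fy=5.5,interpolation=cv2.INTER_CUBIC);cv2.imwrite("pics/zoom1.png",c)
```

```text
(no output)
```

View pics/zoom0.png

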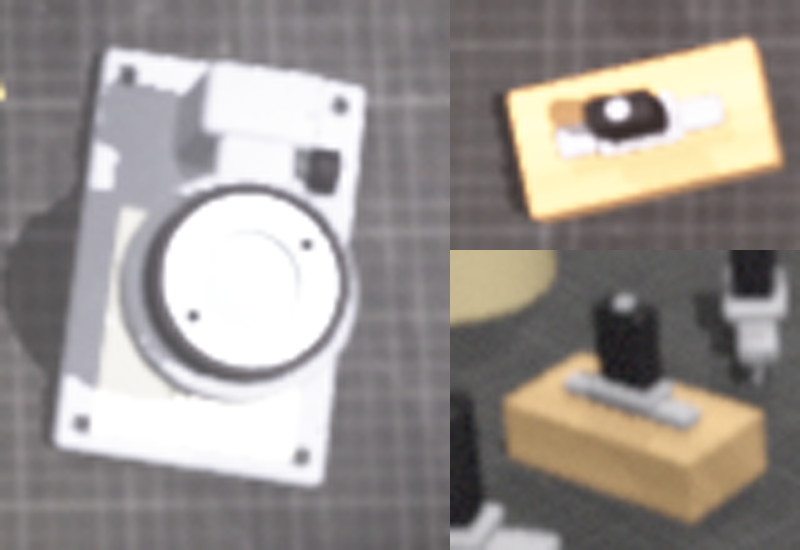

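View pics/zoom1.png

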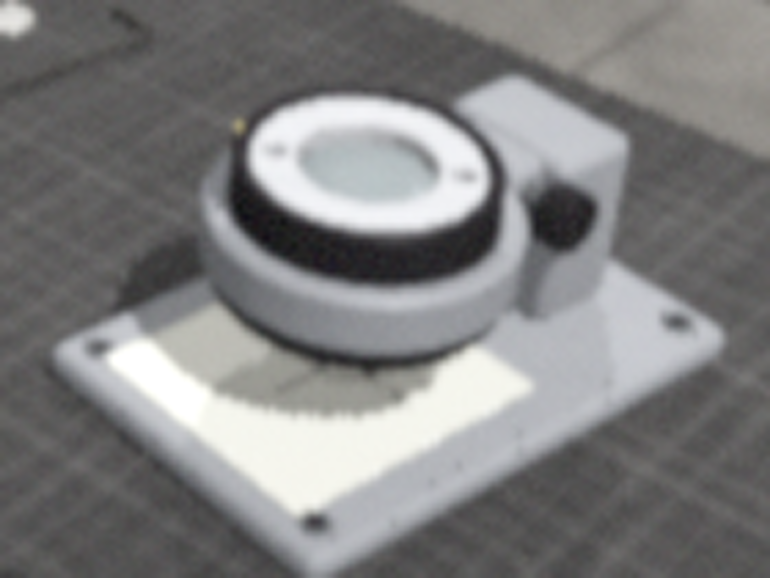

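```bash
cat > h.py <<'E'
import cv2,numpy as np
from station import ctrl
C={n:ctrl.camera_info(n) for n in("scene","top")}
F=np.diag([1.,-1,-1])
def ray(n,u,v):
    K=np.array(C[n]["K"]);T=np.array(C[n]["camera_from_world"]);R=F@T[:3,:3];t=F@T[:3,3]
    return -R.T@t, R.T@np.linalg.inv(K)@[u,v,1]
def plane(n,u,v,z):
    o,d=ray(n,u,v);return o+d*(z-o[2])/d[2]
def proj(n,p):
    K=np.array(C[n]["K"]);T=np.array(C[n]["camera_from_world"]);c=K@F@(T[:3,:3]@p+T[:3,3]);return c[:2]/c[2]
def tri(a,b):
    (o1,d1),(o2,d2)=ray("scene",*a),ray("top",*b)
    d1/=np.linalg.norm(d1);d2/=np.linalg.norm(d2)
    s=np.linalg.lstsq(np.c_[d1,-d2],o2-o1,rcond=None)[0]
    p,q=o1+s[0]*d1,o2+s[1]*d2
    return (p+q)/2,np.linalg.norm(p-q)
def dark(im,u,v,r=4):
    g=im.astype(float).mean(2);u0,v0=int(round(u)),int(round(v))
    P=g[v0-r:v0+r+1,u0-r:u0+r+1];w=np.clip(np.median(P)-15-P,0,None)
    y,x=np.mgrid[v0-r:v0+r+1,u0-r:u0+r+1];return (w*x).sum()/w.sum(),(w*y).sum()/w.sum(),w.sum()
E
python3 - <<'E'
from h import *
np.set_printoptions(precision=4,suppress=True)
t=cv2.imread("pics/top0.png");s=cv2.imread("pics/scene0.png")
print("cams",ray("top",0,0)[0],ray("scene",0,0)[0])
T=[dark(t,431.4,188.8,3),dark(t,408.6,203,3)]
S=[dark(s,434.5,237,2),dark(s,400.9,232.3,2)]
print(T,S)
P=[plane("top",*x[:2],.0905) for x in T];Q=[plane("scene",*x[:2],.0905) for x in S]
for A in(P,Q): print(A,(A[0]+A[1])/2,np.linalg.norm(A[0]-A[1]),np.degrees(np.arctan2(*(A[0]-A[1])[[1,0]])))
# order pairing check
for a in S:
  for b in T: print(tri(a[:2],b[:2]))
# base plate corners holes top (z=.012)
for u,v in[(127,75),(340,105),(81,423),(301,457)]: print("plate hole",plane("top",*dark(t,370+u/5,140+v/5,4)[:2],.012))
E
```

```text
cams [0.3803 0.0095 0.9057] [-0.0145 -0.5275  0.5038]
[(np.float64(431.3248772504092), np.float64(188.11702127659575), np.float64(407.33333333333337)), (np.float64(407.96040438079194), np.float64(203.01263689974724), np.float64(395.66666666666674))] [(np.float64(434.56830601092895), np.float64(236.62295081967213), np.float64(61.0)), (np.float64(400.0692307692307), np.float64(231.91538461538462), np.float64(43.333333333333314))]
[array([ 0.5298, -0.2286,  0.0905]), array([ 0.4985, -0.1779,  0.0905])] [ 0.5142 -0.2032  0.0905] 0.05954673194247473 -58.32899079802445
[array([ 0.5291, -0.2279,  0.0905]), array([ 0.4991, -0.1785,  0.0905])] [ 0.5141 -0.2032  0.0905] 0.05784535293646522 -58.72048032787921
(array([ 0.5295, -0.2282,  0.0906]), np.float64(0.0009112165507885593))
(array([ 0.5185, -0.2034,  0.0783]), np.float64(0.056070985128528136))
(array([ 0.5064, -0.2036,  0.1081]), np.float64(0.05373882320375551))
(array([ 0.4988, -0.1782,  0.0904]), np.float64(0.0007567972258493095))
plate hole [ 0.6209 -0.1702  0.012 ]
plate hole [ 0.6092 -0.2713  0.012 ]
plate hole [ 0.46   -0.1425  0.012 ]
plate hole [ 0.4446 -0.2442  0.012 ]
```

Run:
```python
from h import *
np.set_printoptions(precision=4,suppress=True)
t=cv2.imread("pics/top0.png");s=cv2.imread("pics/scene0.png")
def wood(im,box):
    hsv=cv2.cvtColor(im,cv2.COLOR_BGR2HSV);m=cv2.inRange(hsv,(8,60,100),(35,255,255))
    k=np.zeros_like(m);x0,y0,x1,y1=box;k[y0:y1,x0:x1]=m[y0:y1,x0:x1]
    c=max(cv2.findContours(k,cv2.RETR_EXTERNAL,cv2.CHAIN_APPROX_NONE)[0],key=cv2.contourArea);return c
for nm,box in(("block",(205,180,285,230)),("empty",(140,255,215,315))):
    c=wood(t,box);h=cv2.convexHull(c)
    W=np.array([plane("top",*p[0],.03)[:2] for p in h],np.float32)
    r=cv2.minAreaRect(W*1000);print(nm,r,cv2.minAreaRect(c))
# undersampled: use approx poly for 4 corners
# light pixels in block (bar)
import sys
g=cv2.cvtColor(t,cv2.COLOR_BGR2HSV)
sub=g[180:230,205:275]
m=((sub[...,1]<45)&(sub[...,2]>140)).astype(np.uint8)
n,l,st,ce=cv2.connectedComponentsWithStats(m)
print(st,ce+[205,180])
for nm,(x0,y0,x1,y1) in dict(A=(195,130,245,172),B=(225,240,280,282)).items():
    sub=g[y0:y1,x0:x1];m=((sub[...,1]<60)&(sub[...,2]>140)).astype(np.uint8)
    p=cv2.findNonZero(m)+np.array([x0,y0]);q=np.array([plane("top",*a[0],.02)[:2] for a in p],np.float32);print(nm,cv2.minAreaRect(q*1000))
v=np.vstack([cv2.resize(t[240:282,225:280],(800//2*1,300),interpolation=2),cv2.resize(t[130:172,195:250],(400,300),interpolation=2)])
w=np.vstack([cv2.resize(s[175:235,205:285],(400,300),interpolation=2),cv2.resize(s[135:195,270:350],(400,300),interpolation=2)])
cv2.imwrite("pics/zoom2.png",np.hstack([v,w]))
```

```text
block ((504.6436462402344, 176.30694580078125), (64.32754516601562, 116.3367919921875), 12.860556602478027) ((243.33529663085938, 205.75881958007812), (28.526351928710938, 52.82255935668945), 77.47119140625)
empty ((332.97491455078125, 316.4797668457031), (63.289703369140625, 109.13995361328125), 16.95444679260254) ((176.4513397216797, 285.0918884277344), (29.408588409423828, 52.27376174926758), 72.89727020263672)
[[   0    0   70   50 3173]
 [  25   14    1    1    1]
 [  21   14   40   18  259]
 [  13   19    7   11   44]
 [  31   19    5    5   23]] [[239.0255 204.6911]
 [230.     194.    ]
 [248.5985 202.5251]
 [221.1591 204.3182]
 [238.     201.1739]]
A ((634.9808349609375, 228.40328979492188), (110.76103973388672, 43.30388641357422), 48.98441696166992)
B ((380.92626953125, 155.0892333984375), (34.16503143310547, 108.80473327636719), 39.703941345214844)
```

View pics/zoom2.png

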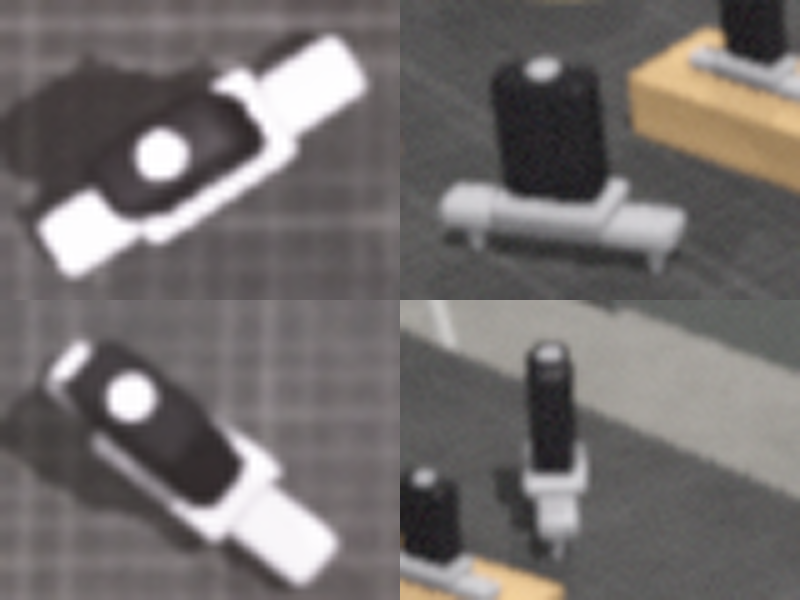

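Run:
```python
from h import *
t=cv2.imread("pics/top0.png");s=cv2.imread("pics/scene0.png")
a=cv2.resize(t[180:230,210:275],None,fx=12,fy=12,interpolation=cv2.INTER_NEAREST);cv2.imwrite("pics/z3.png",a)
a=cv2.resize(s[162:217,245:310],None,fx=10.5,fy=10.5,interpolation=cv2.INTER_NEAREST);cv2.imwrite("pics/z4.png",a)
```

```text
(no output)
```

View pics/z3.png

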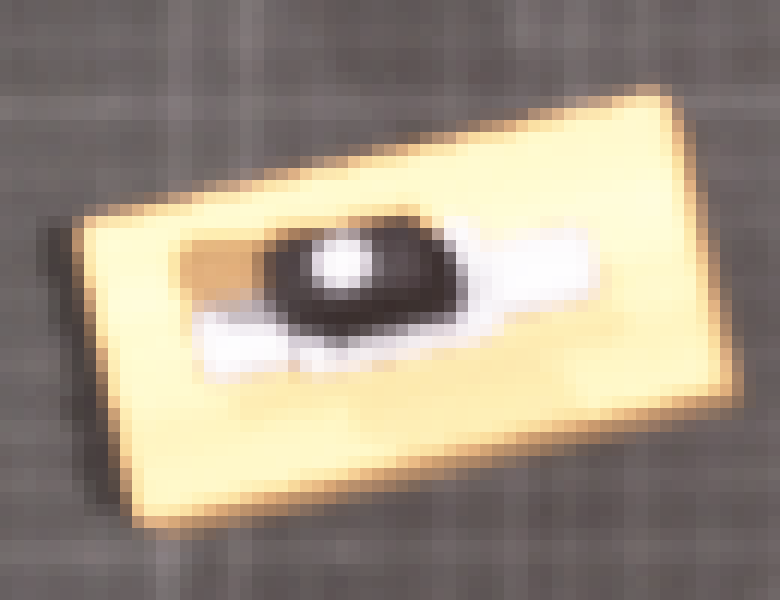

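View pics/z4.png

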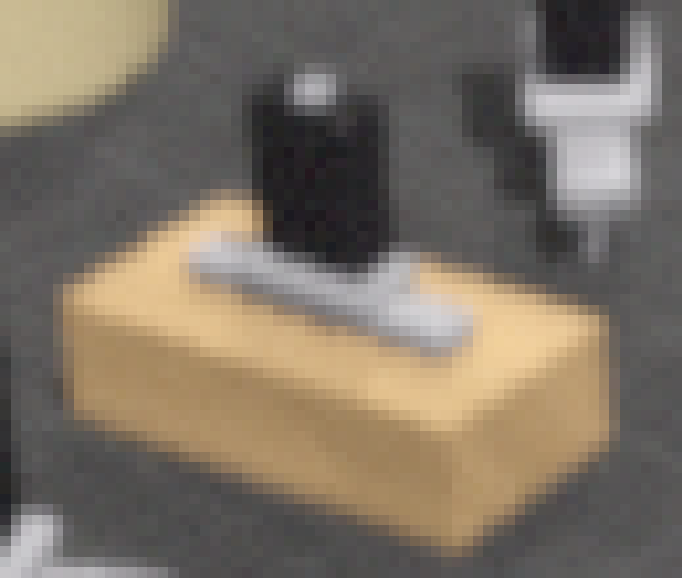

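Run:
```python
from h import *
np.set_printoptions(precision=4,suppress=True)
t=lambda u,v:(210+u/12-.5,180+v/12-.5)
s=lambda u,v:(245+u/10.5-.5,162+v/10.5-.5)
A=np.array([plane("top",*t(*p),.03)[:2] for p in[(82,220),(677,96),(728,395),(138,512)]])
B=np.array([plane("scene",*s(*p),.03)[:2] for p in[(225,192),(607,316),(455,432),(63,293)]])
for X in(A,B):
    print(X.tolist(),X.mean(0));d=[X[1]-X[0],X[2]-X[3],X[3]-X[0],X[2]-X[1]]
    print([(round(np.hypot(*e),4),round(np.degrees(np.arctan2(e[1],e[0])),1)) for e in d])
print("dot",tri(s(313,90),t(340,265)),plane("top",*t(340,265),.084),plane("scene",*s(313,90),.084))
# bar ends mid in top at z~.037 ; corners
for z in(.036,.04):
  E=np.array([plane("top",*t(*p),z)[:2] for p in[(195,308),(210,382),(590,228),(600,298)]])
  e1=E[:2].mean(0);e2=E[2:].mean(0);d=e2-e1;print("bar",z,(e1+e2)/2,np.hypot(*d),np.degrees(np.arctan2(d[1],d[0])))
```

```text
[[0.5226004976718694, 0.23692060880029764], [0.5451878155754627, 0.12683313169858784], [0.4887603468089651, 0.11678737724445867], [0.4680000896311215, 0.22506818658467506]] [0.5061 0.1764]
[(np.float64(0.1124), np.float64(-78.4)), (np.float64(0.1103), np.float64(-79.1)), (np.float64(0.0559), np.float64(-167.8)), (np.float64(0.0573), np.float64(-169.9))]
[[0.5233203805113216, 0.24343350200898028], [0.5468864179641255, 0.13431989821970847], [0.4899155252180517, 0.11856724832639898], [0.46692013986106967, 0.22920441731283492]] [0.5068 0.1814]
[(np.float64(0.1116), np.float64(-77.8)), (np.float64(0.113), np.float64(-78.3)), (np.float64(0.0582), np.float64(-165.8)), (np.float64(0.0591), np.float64(-164.5))]
dot (array([0.5045, 0.1782, 0.0854]), np.float64(0.002094842288982414)) [0.5055 0.1779 0.084 ] [0.5053 0.1811 0.084 ]
bar 0.036 [0.5055 0.1767] 0.07330090039696781 -78.46300973123033
bar 0.04 [0.5049 0.1759] 0.07296377694795941 -78.46300973123039
```

```bash
cat >> h.py <<'E'
from scipy.spatial.transform import Rotation as R_
def Rt(az): # tool x azimuth az deg, z down
    a=np.radians(az);x=np.array([np.cos(a),np.sin(a),0]);z=np.array([0,0,-1.]);return np.c_[x,np.cross(z,x),z]
def plan(p=None,az=None):
    o=ctrl.get_obs();R=R_.from_rotvec(o["tool_rot"]).as_matrix();P=np.array(o["tool_pos"])
    a=np.degrees(np.arctan2(R[1,0],R[0,0]))
    print("t",round(o["t"],2),"pos",np.round(P,4),"az_x",round(a,2),"F",np.round(o["contact_force"],2),"M",np.round(o["wrist_torque"],3),"open",round(o["opening"],4),"q6",round(float(np.degrees(o["q"][5])),1))
    D=Rt(a if az is None else az)
    rv=np.degrees(R_.from_matrix(R.T@D).as_rotvec());print("turn deg",np.round(rv,2))
    if p is not None:
        d=np.array(p)-P;print("shift cm now axes",np.round(R.T@d*100,3)," after-turn axes",np.round(D.T@d*100,3))
E
python3 -c "
from h import *
plan([.5055,.1775,.30],101.6)"
```

```text
t 0.1 pos [ 0.2615 -0.5674  0.4036] az_x 24.74 F [ 0.44  0.37 -0.27] M [ 0.017 -0.011 -0.044] open 0.0854 q6 -6.8
turn deg [ -0.08  -0.09 -76.86]
shift cm now axes [ 53.335 -57.419  10.478]  after-turn axes [68.062 38.882 10.355]
```

>>> jog_arm([
  [[3.3,-3.5,0],[0,0,0]],
  [[3.3,-3.5,0],[0,0,0]],
  [[3.3,-3.5,0],[0,0,0]],
  [[3.3,-3.5,0],[0,0,0]],
  [[3.3,-3.5,0],[0,0,0]],
  [[3.3,-3.5,0],[0,0,0]],
  [[3.3,-3.5,0],[0,0,0]],
  [[3.3,-3.5,0],[0,0,0]],
], fingers=1)

```text
t: 0.9
tool_pos: [0.3855, -0.1944, 0.3987]
tool_rot: [-3.063, -0.653, 0.003]
contact_force: [1.4, 0.9, 0.7]
opening: 0.0857
```

>>> jog_arm([
  [[0,0,0],[0,0,-8.5]],
  [[0,0,0],[0,0,-8.5]],
  [[0,0,0],[0,0,-8.5]],
  [[0,0,0],[0,0,-8.5]],
  [[0,0,0],[0,0,-8.5]],
  [[0,0,0],[0,0,-8.5]],
  [[0,0,0],[0,0,-8.5]],
  [[0,0,0],[0,0,-8.5]],
])

```text
t: 1.7
tool_pos: [0.3861, -0.1857, 0.3947]
tool_rot: [-2.151, -2.27, -0.007]
contact_force: [0.0, 0.2, 0.2]
opening: 0.0854
```

```bash
python3 -c "
from h import *
plan([.5055,.1775,.30],101.6)"
```

```text
t 1.7 pos [ 0.3861 -0.1857  0.3947] az_x 93.07 F [0.03 0.17 0.24] M [ 0.037 -0.047 -0.012] open 0.0854 q6 -38.8
turn deg [-0.33 -0.81 -8.53]
shift cm now axes [35.495 13.933  9.861]  after-turn axes [33.178 18.996  9.469]
```

>>> jog_arm([
  [[0,0,0],[0,-0.8,-8.5]],
  [[4.2,2.4,0.6],[0,0,0]],
  [[4.2,2.4,0.6],[0,0,0]],
  [[4.2,2.4,0.6],[0,0,0]],
  [[4.2,2.4,0.6],[0,0,0]],
  [[4.2,2.4,0.6],[0,0,0]],
  [[4.2,2.4,0.6],[0,0,0]],
  [[4.2,2.4,0.6],[0,0,0]],
])

```text
t: 2.5
tool_pos: [0.4924, 0.1403, 0.3488]
tool_rot: [-1.998, -2.423, 0.008]
contact_force: [1.3, -1.7, 0.5]
opening: 0.0853
```

```bash
python3 -c "
from h import *
plan([.5055,.1775,.31],101.6)"
```

```text
t 2.5 pos [0.4924 0.1403 0.3488] az_x 100.99 F [ 1.27 -1.67  0.51] M [-0.036 -0.03   0.02 ] open 0.0853 q6 -3.4
turn deg [-0.28  0.13 -0.61]
shift cm now axes [3.408 2.016 3.865]  after-turn axes [3.378 2.033 3.882]
```

>>> jog_arm([
  [[3.4,2.0,1.5],[0,0,-0.6]],
  [[0,0,2.3],[0,0,0]],
  [[0,0,0],[0,0,0]],
])

```text
t: 2.8
tool_pos: [0.5054, 0.1848, 0.3076]
tool_rot: [-1.972, -2.44, 0.01]
contact_force: [-1.1, 0.1, 0.1]
opening: 0.0854
```

```bash
python3 -c "
from h import *
plan([.5055,.1775,.22],101.6)
for n in('scene','top'):
    im=ctrl.get_image(n); cv2.imwrite(f'pics/{n}1.png',im[:,:,::-1])
    c=im[100:260,180:340] if n=='top' else im[90:250,200:360]
    cv2.imwrite(f'pics/{n}1z.png',cv2.resize(c[:,:,::-1],(600,600),interpolation=2))
"
```

```text
t 2.8 pos [0.5054 0.1848 0.3076] az_x 102.11 F [-1.08  0.11  0.09] M [-0.019 -0.005  0.018] open 0.0854 q6 0.1
turn deg [-0.42  0.06  0.51]
shift cm now axes [-0.706 -0.078  8.758]  after-turn axes [-0.717 -0.137  8.756]
```

View pics/scene1z.png

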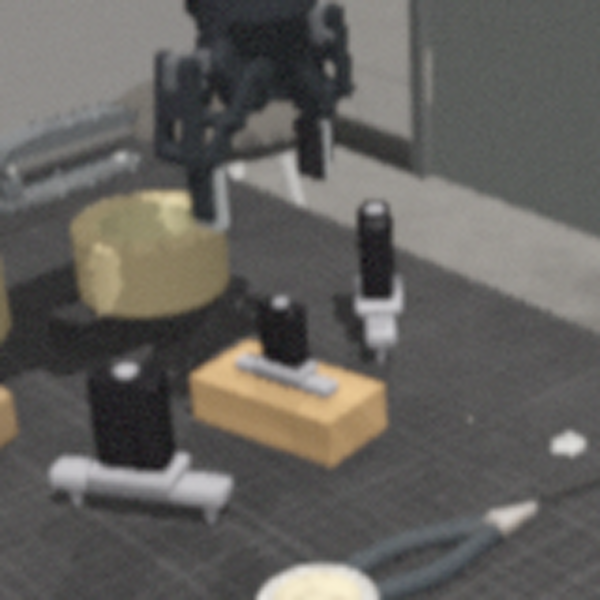

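View pics/top1z.png

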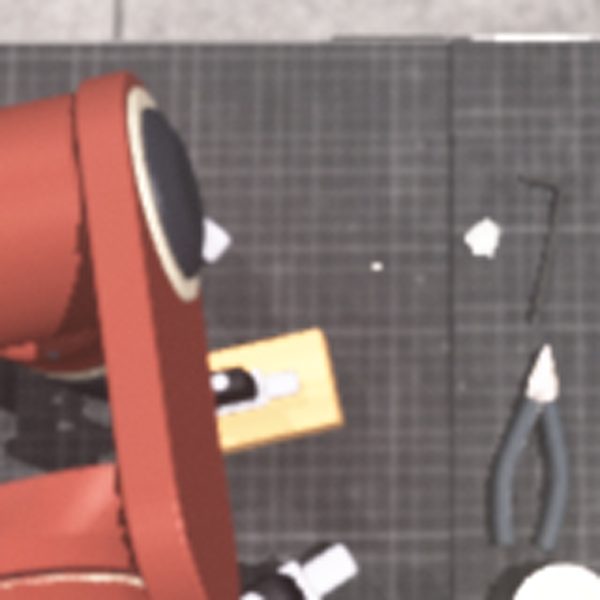

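>>> jog_arm([
  [[-0.7,-0.1,0],[-0.4,0,0.5]],
  [[0,0,0],[0,0,0]],
])

```text
t: 3.1
tool_pos: [0.5076, 0.1753, 0.3138]
tool_rot: [1.986, 2.425, 0.011]
contact_force: [-0.2, -0.4, 0.2]
opening: 0.0856
```

```bash
python3 -c "
from h import *
plan([.5055,.1775,.222],101.6)
"
```

```text
t 3.1 pos [0.5076 0.1753 0.3138] az_x 101.36 F [-0.24 -0.37  0.17] M [ 0.029 -0.048 -0.055] open 0.0856 q6 -0.2
turn deg [ 0.58  0.08 -0.24]
shift cm now axes [ 0.269 -0.257  9.18 ]  after-turn axes [ 0.257 -0.163  9.183]
```

>>> jog_arm([
  [[0.25,-0.2,1.5],[0.5,0,-0.2]],
  [[0,0,1.5],[0,0,0]],
  [[0,0,1.5],[0,0,0]],
  [[0,0,0.5],[0,0,0]],
  [[0,0,0],[0,0,0]],
  [[0,0,0],[0,0,0]],
])

```text
t: 3.7
tool_pos: [0.5051, 0.1753, 0.2602]
tool_rot: [1.99, 2.429, 0.001]
contact_force: [-1.2, 0.2, -0.6]
opening: 0.0854
```

```bash
python3 -c "
from h import *
plan([.5055,.1775,.222],101.6)
"
```

```text
t 3.7 pos [0.5051 0.1753 0.2602] az_x 101.34 F [-1.16  0.22 -0.55] M [-0.032  0.02  -0.028] open 0.0854 q6 -0.1
turn deg [ 0.1   0.07 -0.26]
shift cm now axes [0.211 0.075 3.82 ]  after-turn axes [0.206 0.083 3.82 ]
```

>>> jog_arm([
  [[0.2,0.08,1.5],[0,0,-0.2]],
  [[0,0,1.5],[0,0,0]],
  [[0,0,0.5],[0,0,0]],
  [[0,0,0],[0,0,0]],
  [[0,0,0],[0,0,0]],
])

```text
t: 4.2
tool_pos: [0.5058, 0.1779, 0.2222]
tool_rot: [1.984, 2.433, 0.001]
contact_force: [0.1, 0.2, 0.2]
opening: 0.0853
```

```bash
python3 -c "
from h import *
plan([.5055,.1775,.222],101.6)
"
```

```text
t 4.2 pos [0.5058 0.1779 0.2222] az_x 101.59 F [0.07 0.22 0.18] M [ 0.033 -0.009  0.004] open 0.0853 q6 -0.1
turn deg [ 0.11  0.07 -0.01]
shift cm now axes [-0.035 -0.035  0.016]  after-turn axes [-0.035 -0.035  0.016]
```

>>> jog_arm([
  [[0,0,0],[0,0,0]],
  [[0,0,0],[0,0,0]],
  [[0,0,0],[0,0,0]],
  [[0,0,0],[0,0,0]],
  [[0,0,0],[0,0,0]],
  [[0,0,0],[0,0,0]],
  [[0,0,0],[0,0,0]],
  [[0,0,0],[0,0,0]],
], fingers=-1, grip_force=40)

```text
t: 5.0
tool_pos: [0.5063, 0.178, 0.2239]
tool_rot: [1.983, 2.431, 0.004]
contact_force: [-0.4, -0.3, -2.0]
opening: 0.0158
```

```bash
python3 -c "
from h import *
plan([.5055,.1775,.222],101.6)
"
```

```text
t 5.0 pos [0.5063 0.178  0.2239] az_x 101.6 F [-0.35 -0.32 -2.  ] M [-0.     0.088  0.024] open 0.0158 q6 -0.1
turn deg [ 0.27  0.07 -0.  ]
shift cm now axes [-0.033 -0.092  0.192]  after-turn axes [-0.033 -0.091  0.193]
```

>>> jog_arm([
  [[0,0,0],[0,0,0]],
  [[0,0,0],[0,0,0]],
], grip_force=90)

```text
t: 5.2
tool_pos: [0.5064, 0.178, 0.2241]
tool_rot: [1.983, 2.431, 0.005]
contact_force: [-0.5, 0.4, -0.1]
opening: 0.0147
```

```bash
python3 -c "
from h import *
plan([.5055,.1775,.222],101.6)
"
```

```text
t 5.2 pos [0.5064 0.178  0.2241] az_x 101.6 F [-0.49  0.4  -0.09] M [0.032 0.067 0.013] open 0.0147 q6 -0.1
turn deg [ 0.27  0.07 -0.  ]
shift cm now axes [-0.033 -0.098  0.206]  after-turn axes [-0.033 -0.097  0.206]
```

>>> jog_arm([
  [[0,0,-0.5],[0,0,0]],
  [[0,0,-1.0],[0,0,0]],
  [[0,0,-2],[0,0,0]],
  [[0,0,-2.5],[0,0,0]],
  [[0,0,-2.5],[0,0,0]],
  [[0,0,0],[0,0,0]],
  [[0,0,0],[0,0,0]],
])

```text
t: 5.9
tool_pos: [0.5051, 0.1779, 0.3126]
tool_rot: [1.984, 2.432, 0.002]
contact_force: [0.1, -0.2, -2.3]
opening: 0.0151
```

```bash
python3 -c "
from h import *
plan([.5141,-.2032,.29],121.5)
for n in('scene',):
    im=ctrl.get_image(n); cv2.imwrite(f'pics/{n}2.png',im[:,:,::-1])
    c=im[100:260,180:340] if n=='top' else im[90:250,200:360]
    cv2.imwrite(f'pics/{n}2z.png',cv2.resize(c[:,:,::-1],(600,600),interpolation=2))
"
```

```text
t 5.9 pos [0.5051 0.1779 0.3126] az_x 101.59 F [ 0.11 -0.19 -2.3 ] M [ 0.022  0.024 -0.028] open 0.0151 q6 -0.1
turn deg [  0.14   0.1  -19.91]
shift cm now axes [-37.509  -6.775   2.288]  after-turn axes [-32.964 -19.139   2.261]
```

View pics/scene2z.png

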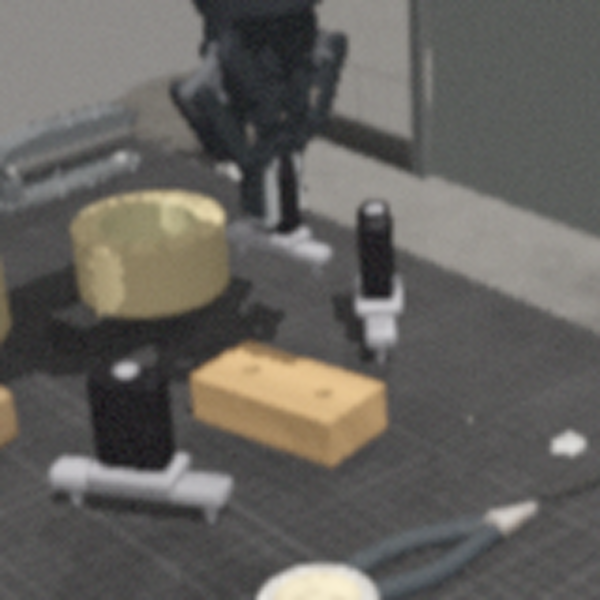

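>>> jog_arm([
  [[-4.2,-0.8,-1.5],[0,0,0]],
  [[-4.2,-0.8,-1.0],[0,0,0]],
  [[-4.2,-0.8,-0.5],[0,0,0]],
  [[-4.2,-0.8,0],[0,0,0]],
  [[-4.2,-0.8,0],[0,0,0]],
  [[-4.2,-0.8,0],[0,0,0]],
  [[-3,-0.6,0],[0,0,0]],
  [[-2,-0.4,0],[0,0,0]],
])

```text
t: 6.75
tool_pos: [0.5066, -0.1376, 0.3304]
tool_rot: [-1.969, -2.432, 0.01]
contact_force: [0.1, 1.1, -0.8]
opening: 0.0149
```

>>> jog_arm([
  [[0,0,0],[0,0,-6]],
  [[0,0,0],[0,0,-6]],
  [[0,0,0],[0,0,-6]],
  [[0,0,0],[0,0,0]],
])

```text
t: 7.15
tool_pos: [0.5045, -0.1413, 0.3224]
tool_rot: [-1.551, -2.702, 0.01]
contact_force: [0.0, 0.3, -1.2]
opening: 0.0148
```

```bash
python3 -c "
from h import *
plan([.5141,-.2032,.32],121.5)
"
```

```text
t 7.15 pos [ 0.5045 -0.1413  0.3224] az_x 120.27 F [ 0.01  0.26 -1.24] M [-0.047 -0.033 -0.049] open 0.0148 q6 -54.0
turn deg [-1.04 -1.09 -1.22]
shift cm now axes [-5.837 -2.289  0.174]  after-turn axes [-5.783 -2.416  0.243]
```

>>> jog_arm([
  [[-2.9,-1.2,0],[-1,-1,-1.2]],
  [[-2.8,-1.2,0],[0,0,0]],
  [[0,0,0],[0,0,0]],
  [[0,0,0],[0,0,0]],
])

```text
t: 7.55
tool_pos: [0.5123, -0.2028, 0.3164]
tool_rot: [-1.539, -2.728, -0.002]
contact_force: [-0.6, 0.2, -1.4]
opening: 0.0147
```

```bash
python3 -c "
from h import *
plan([.5141,-.2032,.31],121.5)
for n in('scene','top'):
    im=ctrl.get_image(n); cv2.imwrite(f'pics/{n}3.png',im[:,:,::-1])
    c=im[140:260,360:480] if n=='top' else im[165:285,350:470]
    cv2.imwrite(f'pics/{n}3z.png',cv2.resize(c[:,:,::-1],(600,600),interpolation=2))
"
```

```text
t 7.55 pos [ 0.5123 -0.2028  0.3164] az_x 121.12 F [-0.62  0.15 -1.37] M [-0.01  -0.003 -0.04 ] open 0.0147 q6 -60.5
turn deg [-0.21 -0.5  -0.37]
shift cm now axes [-0.132  0.142  0.643]  after-turn axes [-0.127  0.139  0.645]
```

View pics/scene3z.png

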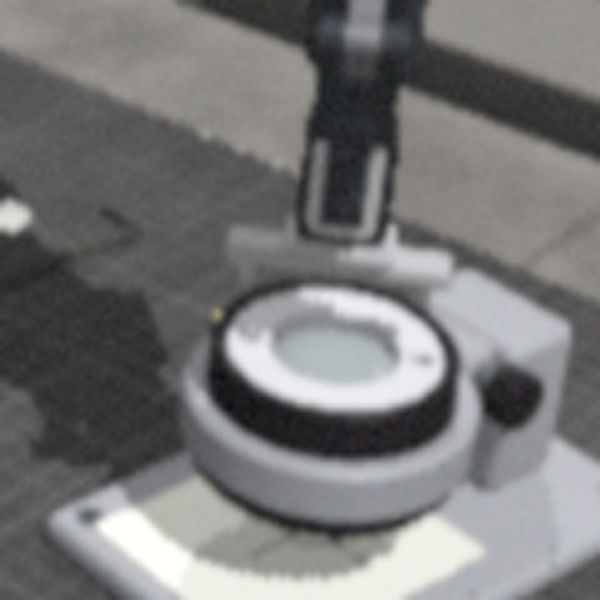

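View pics/top3z.png

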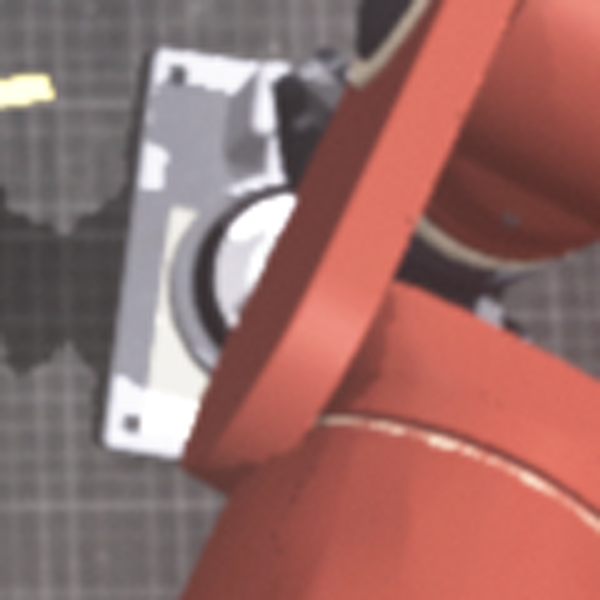

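Run:
```python
from h import *
im=cv2.imread("pics/scene3.png")
x0,y0=385,195;k=12
a=cv2.resize(im[y0:y0+45,x0:x0+65],None,fx=k,fy=k,interpolation=cv2.INTER_NEAREST)
P=np.array([.5123,-.2028]);z=.3164-.194
o=ctrl.get_obs();R=R_.from_rotvec(o["tool_rot"]).as_matrix();T=np.array(o["tool_pos"])
# spanner local (tool x = bar axis, tool y = thickness, z ahead)
def pj(l):
    u,v=proj("scene",T+R@np.array(l));return int((u-x0+.5)*k),int((v-y0+.5)*k)
for sx in(-1,1):
  for sy in(-1,1):
    cv2.circle(a,pj([sx*.037,sy*.007,.194]),4,(0,0,255),-1);print(sx,sy,pj([sx*.037,sy*.007,.194]))
  cv2.circle(a,pj([sx*.029,0,.204]),4,(0,255,0),-1)
for sx in(-.029,.029):
    d=np.array([np.cos(np.radians(121.5)),np.sin(np.radians(121.5)),0])*sx
    u,v=proj("scene",np.array([.5141,-.2032,.0905])+d);cv2.circle(a,(int((u-x0+.5)*k),int((v-y0+.5)*k)),4,(255,0,0),-1)
cv2.imwrite("pics/z5.png",a)
```

```text
-1 -1 (663, 353)
-1 1 (666, 299)
1 -1 (117, 278)
1 1 (128, 228)
```

View pics/z5.png

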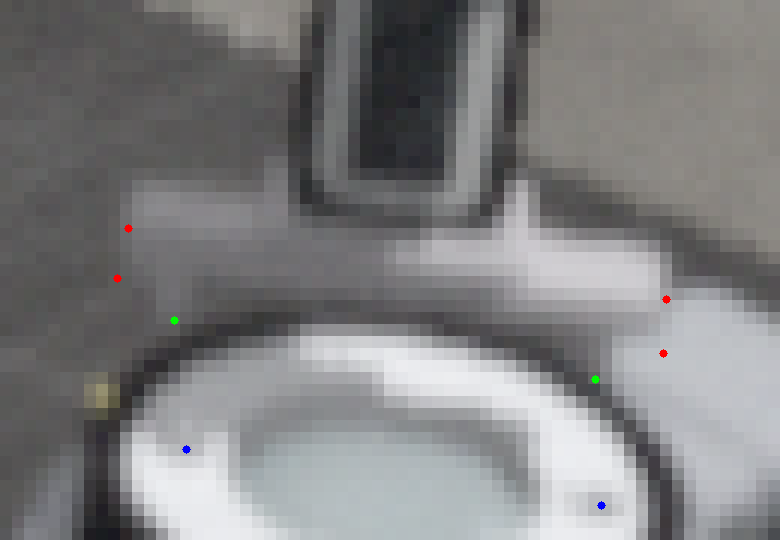

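>>> jog_arm([
  [[-0.08,0.14,0.5],[-0.2,-0.5,-0.4]],
  [[0,0,0.6],[0,0,0]],
  [[0,0,0],[0,0,0]],
  [[0,0,0],[0,0,0]],
])

```text
t: 8.05
tool_pos: [0.5138, -0.1998, 0.3041]
tool_rot: [1.529, 2.744, -0.0]
contact_force: [-0.5, 0.2, -1.1]
opening: 0.0149
```

```bash
python3 -c "
from h import *
plan([.5139,-.2028,.298],121.5)
for n in('scene',):
    im=ctrl.get_image(n); cv2.imwrite(f'pics/{n}4.png',im[:,:,::-1])
    cv2.imwrite(f'pics/{n}4z.png',cv2.resize(im[195:250,385:450,::-1],None,fx=11,fy=11,interpolation=2))
"
```

```text
t 8.05 pos [ 0.5138 -0.1998  0.3041] az_x 121.76 F [-0.51  0.18 -1.09] M [-0.002 -0.     0.01 ] open 0.0149 q6 -60.7
turn deg [-0.    0.01  0.26]
shift cm now axes [-0.264 -0.149  0.606]  after-turn axes [-0.265 -0.148  0.606]
```

View pics/scene4z.png

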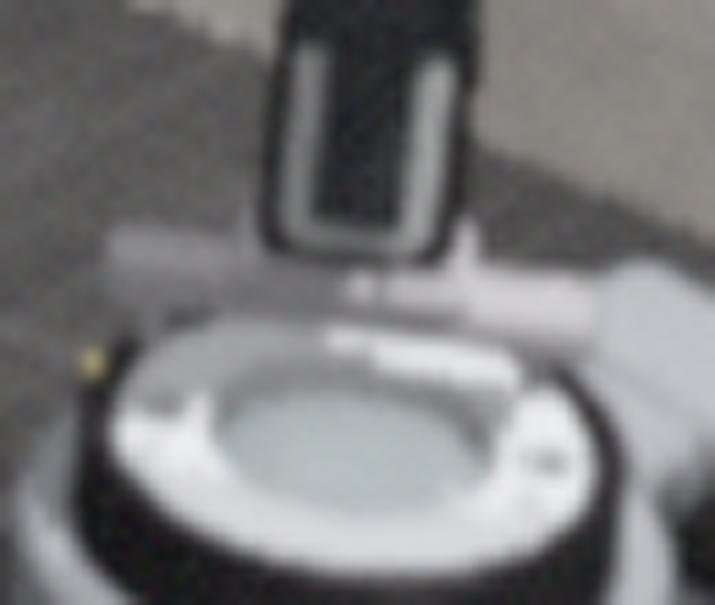

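>>> jog_arm([
  [[-0.26,-0.15,0.2],[0,0,0.25]],
  [[0,0,0],[0,0,0]],
  [[0,0,0],[0,0,0]],
])

```text
t: 8.4
tool_pos: [0.5139, -0.2029, 0.3022]
tool_rot: [1.535, 2.74, -0.0]
contact_force: [-0.3, 0.0, -1.1]
opening: 0.0149
```

```bash
python3 -c "
from h import *
plan([.5139,-.2028,.298],121.5)
"
```

```text
t 8.4 pos [ 0.5139 -0.2029  0.3022] az_x 121.5 F [-0.26  0.02 -1.1 ] M [ 0.013 -0.003  0.002] open 0.0149 q6 -60.8
turn deg [ 0.01  0.03 -0.  ]
shift cm now axes [0.012 0.003 0.421]  after-turn axes [0.012 0.003 0.421]
```

>>> jog_arm([
  [[0.01,0,0.2],[0,0,0]],
  [[0,0,0.2],[0,0,0]],
  [[0,0,0.1],[0,0,0]],
  [[0,0,0],[0,0,0]],
])

```text
t: 8.8
tool_pos: [0.5139, -0.2031, 0.297]
tool_rot: [1.535, 2.74, -0.0]
contact_force: [-0.5, 0.8, -1.0]
opening: 0.0151
```

```bash
python3 -c "
from h import *
plan([.5139,-.2028,.2935],121.5)
for n in('scene',):
    im=ctrl.get_image(n); cv2.imwrite(f'pics/{n}5.png',im[:,:,::-1])
    cv2.imwrite(f'pics/{n}5z.png',cv2.resize(im[195:250,385:450,::-1],None,fx=11,fy=11,interpolation=2))
"
```

```text
t 8.8 pos [ 0.5139 -0.2031  0.297 ] az_x 121.47 F [-0.49  0.79 -1.03] M [-0.017 -0.034  0.026] open 0.0151 q6 -60.7
turn deg [ 0.02  0.05 -0.03]
shift cm now axes [0.025 0.014 0.352]  after-turn axes [0.025 0.014 0.352]
```

View pics/scene5z.png

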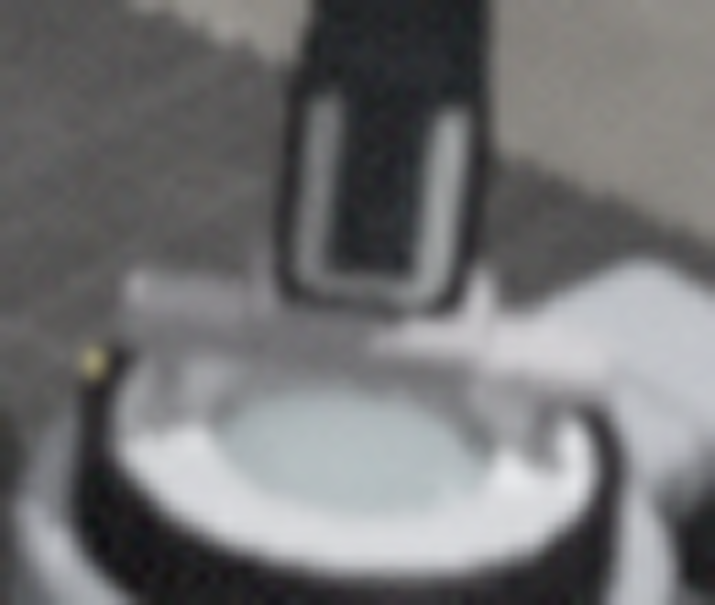

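>>> jog_arm([
  [[0.02,0.01,0.15],[0,0,0]],
  [[0,0,0.12],[0,0,0]],
  [[0,0,0.1],[0,0,0]],
  [[0,0,0],[0,0,0]],
])

```text
t: 9.25
tool_pos: [0.5139, -0.2028, 0.2931]
tool_rot: [1.535, 2.74, -0.0]
contact_force: [-1.0, -0.3, -2.3]
opening: 0.0149
```

```bash
python3 -c "
from h import *
plan([.5139,-.2028,.2885],121.5)
"
```

```text
t 9.25 pos [ 0.5139 -0.2028  0.2931] az_x 121.48 F [-1.02 -0.34 -2.29] M [-0.034 -0.004  0.005] open 0.0149 q6 -60.7
turn deg [ 0.03  0.06 -0.02]
shift cm now axes [ 0.002 -0.002  0.461]  after-turn axes [ 0.002 -0.001  0.461]
```

>>> jog_arm([
  [[0,0,0.1],[0,0,0]],
  [[0,0,0.05],[0,0,0]],
  [[0,0,0],[0,0,0]],
])

```text
t: 9.55
tool_pos: [0.5139, -0.2028, 0.2915]
tool_rot: [1.535, 2.74, -0.0]
contact_force: [-0.6, 0.3, -0.6]
opening: 0.0149
```

>>> jog_arm([
  [[0,0,0.1],[0,0,0]],
  [[0,0,0.05],[0,0,0]],
  [[0,0,0],[0,0,0]],
])

```text
t: 9.85
tool_pos: [0.514, -0.2028, 0.2899]
tool_rot: [1.535, 2.74, -0.0]
contact_force: [0.1, -0.3, -1.8]
opening: 0.0145
```

```bash
python3 -c "
from h import *
plan([.5139,-.2028,.2885],121.5)
"
```

```text
t 9.85 pos [ 0.514  -0.2028  0.2899] az_x 121.48 F [ 0.06 -0.26 -1.79] M [ 0.    -0.061  0.013] open 0.0145 q6 -60.7
turn deg [ 0.02  0.07 -0.02]
shift cm now axes [ 0.007 -0.005  0.145]  after-turn axes [ 0.006 -0.005  0.145]
```

>>> jog_arm([
  [[0,0,0.1],[0,0,0]],
  [[0,0,0.06],[0,0,0]],
  [[0,0,0],[0,0,0]],
])

```text
t: 10.15
tool_pos: [0.514, -0.2028, 0.2882]
tool_rot: [1.535, 2.74, -0.0]
contact_force: [-0.3, 0.2, -1.3]
opening: 0.0149
```

```bash
python3 -c "
from h import *
plan([.5139,-.2028,.2885],121.5)
for n in('scene',):
    im=ctrl.get_image(n); cv2.imwrite(f'pics/{n}6.png',im[:,:,::-1])
    cv2.imwrite(f'pics/{n}6z.png',cv2.resize(im[195:250,385:450,::-1],None,fx=11,fy=11,interpolation=2))
"
```

```text
t 10.15 pos [ 0.514  -0.2028  0.2882] az_x 121.48 F [-0.28  0.24 -1.29] M [0.046 0.012 0.001] open 0.0149 q6 -60.7
turn deg [ 0.02  0.07 -0.02]
shift cm now axes [ 0.008 -0.005 -0.027]  after-turn axes [ 0.008 -0.005 -0.027]
```

View pics/scene6z.png

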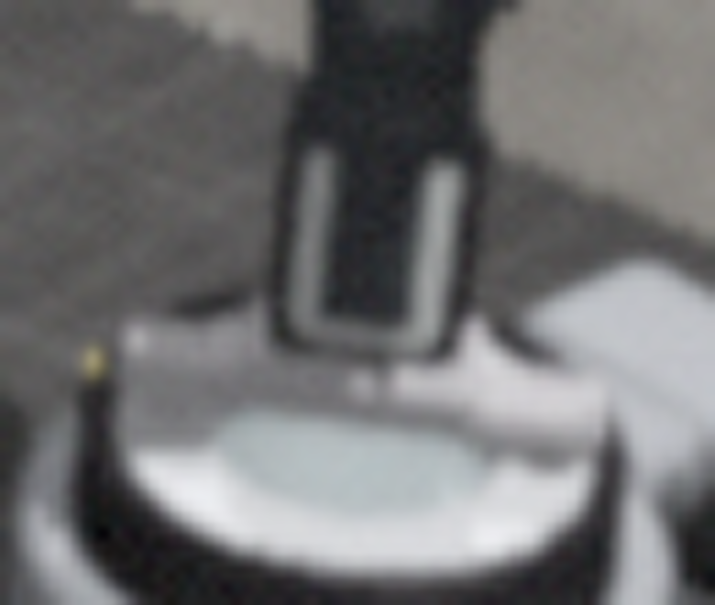

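>>> jog_arm([
  [[0,0,0],[0,0,2]],
  [[0,0,0],[0,0,2]],
  [[0,0,0],[0,0,2]],
  [[0,0,0],[0,0,2]],
  [[0,0,0],[0,0,2]],
])

```text
t: 10.7
tool_pos: [0.5133, -0.2033, 0.2882]
tool_rot: [-1.774, -2.591, 0.006]
contact_force: [0.9, 0.2, -2.6]
opening: 0.0151
```

```bash
python3 -c "
from h import *
plan([.5139,-.2028,.2882])
"
```

```text
t 10.7 pos [ 0.5133 -0.2033  0.2882] az_x 111.2 F [ 0.93  0.2  -2.55] M [ 0.003 -0.023  0.187] open 0.0151 q6 -50.4
turn deg [-0.21  0.06 -0.  ]
shift cm now axes [ 0.02   0.074 -0.004]  after-turn axes [ 0.02   0.074 -0.004]
```

>>> jog_arm([
  [[0.01,0.06,0],[0,0,2]],
  [[0,0,0],[0,0,2]],
  [[0,0,0],[0,0,2]],
  [[0,0,0],[0,0,2]],
  [[0,0,0],[0,0,2]],
  [[0,0,0],[0,0,1]],
])

```text
t: 11.3
tool_pos: [0.5136, -0.203, 0.2882]
tool_rot: [-2.021, -2.404, 0.008]
contact_force: [-0.2, 0.1, -1.2]
opening: 0.015
```

```bash
python3 -c "
from h import *
plan([.5139,-.2028,.2882])
"
```

```text
t 11.3 pos [ 0.5136 -0.203   0.2882] az_x 99.89 F [-0.24  0.06 -1.21] M [-0.05   0.015  0.161] open 0.015 q6 -39.0
turn deg [-0.28  0.14 -0.  ]
shift cm now axes [ 0.016  0.028 -0.004]  after-turn axes [ 0.017  0.028 -0.003]
```

>>> jog_arm([
  [[0.01,0.03,0],[0,0,1.5]],
  [[0,0,0],[0,0,1.5]],
  [[0,0,0],[0,0,1.5]],
  [[0,0,0],[0,0,1.5]],
  [[0,0,0],[0,0,1]],
])

```text
t: 11.8
tool_pos: [0.5138, -0.2029, 0.2882]
tool_rot: [-2.174, -2.267, 0.01]
contact_force: [-0.5, -0.6, -1.2]
opening: 0.015
```

```bash
python3 -c "
from h import *
plan([.5139,-.2028,.2882])
"
```

```text
t 11.8 pos [ 0.5138 -0.2029  0.2882] az_x 92.4 F [-0.53 -0.58 -1.24] M [-0.019  0.086  0.153] open 0.015 q6 -31.5
turn deg [-0.3  0.2 -0. ]
shift cm now axes [ 0.014  0.007 -0.003]  after-turn axes [ 0.014  0.007 -0.003]
```

Now 1° rows, checking the torque often.

>>> jog_arm([
  [[0,0,0],[0,0,1]],
  [[0,0,0],[0,0,1]],
  [[0,0,0],[0,0,1]],
])

```text
t: 12.1
tool_pos: [0.5138, -0.2029, 0.2882]
tool_rot: [-2.237, -2.204, 0.01]
contact_force: [-0.6, -0.3, -0.8]
opening: 0.0148
```

```bash
python3 -c "
from h import *
plan([.5139,-.2028,.2882])
"
```

```text
t 12.1 pos [ 0.5138 -0.2029  0.2882] az_x 89.14 F [-0.59 -0.33 -0.85] M [0.025 0.041 0.138] open 0.0148 q6 -28.2
turn deg [-0.29  0.22 -0.  ]
shift cm now axes [ 0.013  0.005 -0.004]  after-turn axes [ 0.013  0.005 -0.004]
```

>>> jog_arm([
  [[0,0,0],[0,0,1]],
  [[0,0,0],[0,0,1]],
  [[0,0,0],[0,0,1]],
])

```text
t: 12.4
tool_pos: [0.5139, -0.2029, 0.2882]
tool_rot: [-2.3, -2.139, 0.01]
contact_force: [0.4, -0.1, -1.7]
opening: 0.0151
```

```bash
python3 -c "
from h import *
plan([.5139,-.2028,.2882])
"
```

```text
t 12.4 pos [ 0.5139 -0.2029  0.2882] az_x 85.87 F [ 0.38 -0.06 -1.72] M [ 0.018 -0.015  0.105] open 0.0151 q6 -25.0
turn deg [-0.27  0.23 -0.  ]
shift cm now axes [ 0.014  0.004 -0.003]  after-turn axes [ 0.014  0.004 -0.003]
```

>>> jog_arm([
  [[0,0,0],[0,0,1]],
  [[0,0,0],[0,0,1]],
])

```text
t: 12.6
tool_pos: [0.5139, -0.2029, 0.2882]
tool_rot: [-2.34, -2.095, 0.01]
contact_force: [0.4, -0.7, -1.4]
opening: 0.015
```

```bash
python3 -c "
from h import *
plan([.5139,-.2028,.2882])
"
```

```text
t 12.6 pos [ 0.5139 -0.2029  0.2882] az_x 83.68 F [ 0.41 -0.72 -1.39] M [0.062 0.03  0.141] open 0.015 q6 -22.8
turn deg [-0.26  0.24 -0.  ]
shift cm now axes [ 0.013  0.002 -0.002]  after-turn axes [ 0.013  0.002 -0.002]
```

>>> jog_arm([
  [[0,0,0],[0,0,1]],
  [[0,0,0],[0,0,1]],
])

```text
t: 12.8
tool_pos: [0.5139, -0.2029, 0.2882]
tool_rot: [-2.38, -2.05, 0.01]
contact_force: [-1.2, -0.7, -1.9]
opening: 0.0148
```

```bash
python3 -c "
from h import *
plan([.5139,-.2028,.2882])
"
```

```text
t 12.8 pos [ 0.5139 -0.2029  0.2882] az_x 81.5 F [-1.15 -0.75 -1.93] M [0.051 0.101 0.121] open 0.0148 q6 -20.6
turn deg [-0.25  0.25 -0.  ]
shift cm now axes [ 0.014  0.002 -0.001]  after-turn axes [ 0.014  0.002 -0.001]
```

>>> jog_arm([
  [[0,0,0],[0,0,1]],
  [[0,0,0],[0,0,1]],
])

```text
t: 13.0
tool_pos: [0.5139, -0.2029, 0.2881]
tool_rot: [-2.418, -2.005, 0.01]
contact_force: [-0.9, -0.6, -2.1]
opening: 0.0153
```

```bash
python3 -c "
from h import *
plan([.5139,-.2028,.2882])
"
```

```text
t 13.0 pos [ 0.5139 -0.2029  0.2881] az_x 79.32 F [-0.92 -0.61 -2.07] M [ 0.003 -0.014  0.095] open 0.0153 q6 -18.4
turn deg [-0.24  0.26 -0.  ]
shift cm now axes [ 0.014  0.002 -0.007]  after-turn axes [ 0.014  0.002 -0.007]
```

>>> jog_arm([
  [[0,0,0],[0,0,1]],
  [[0,0,0],[0,0,1]],
])

```text
t: 13.2
tool_pos: [0.5139, -0.203, 0.2882]
tool_rot: [-2.456, -1.958, 0.01]
contact_force: [-0.5, 0.7, -1.4]
opening: 0.0152
```

```bash
python3 -c "
from h import *
plan([.5139,-.2028,.2882])
"
```

```text
t 13.2 pos [ 0.5139 -0.203   0.2882] az_x 77.13 F [-0.55  0.67 -1.44] M [ 0.029 -0.038  0.148] open 0.0152 q6 -16.2
turn deg [-0.23  0.27 -0.  ]
shift cm now axes [ 0.016 -0.001 -0.002]  after-turn axes [ 0.016 -0.001 -0.002]
```

>>> jog_arm([
  [[0,0,0],[0,0,1]],
  [[0,0,0],[0,0,1]],
])

```text
t: 13.4
tool_pos: [0.5139, -0.2029, 0.2882]
tool_rot: [-2.493, -1.911, 0.01]
contact_force: [0.3, -0.5, -2.0]
opening: 0.0148
```

```bash
python3 -c "
from h import *
plan([.5139,-.2028,.2882])
"
```

```text
t 13.4 pos [ 0.5139 -0.2029  0.2882] az_x 74.95 F [ 0.3  -0.45 -1.97] M [0.001 0.061 0.132] open 0.0148 q6 -14.1
turn deg [-0.21  0.27 -0.  ]
shift cm now axes [ 0.014 -0.001 -0.002]  after-turn axes [ 0.014 -0.001 -0.002]
```

>>> jog_arm([
  [[0,0,0],[0,0,1]],
  [[0,0,0],[0,0,1]],
])

```text
t: 13.6
tool_pos: [0.5139, -0.2029, 0.2882]
tool_rot: [2.529, 1.864, -0.01]
contact_force: [-0.6, 0.0, -1.4]
opening: 0.0146
```

```bash
python3 -c "
from h import *
plan([.5139,-.2028,.2882])
"
```

```text
t 13.6 pos [ 0.5139 -0.2029  0.2882] az_x 72.77 F [-0.57  0.04 -1.4 ] M [0.005 0.026 0.152] open 0.0146 q6 -11.9
turn deg [-0.2   0.28 -0.  ]
shift cm now axes [ 0.014 -0.001 -0.004]  after-turn axes [ 0.014 -0.001 -0.004]
```

>>> jog_arm([
  [[0,0,0],[0,0,1]],
  [[0,0,0],[0,0,1]],
])

```text
t: 13.8
tool_pos: [0.5139, -0.203, 0.2881]
tool_rot: [2.564, 1.815, -0.01]
contact_force: [-0.4, -0.2, -2.0]
opening: 0.0149
```

```bash
python3 -c "
from h import *
plan([.5139,-.2028,.2882])
"
```

```text
t 13.8 pos [ 0.5139 -0.203   0.2881] az_x 70.59 F [-0.37 -0.19 -2.04] M [-0.03   0.052  0.118] open 0.0149 q6 -9.7
turn deg [-0.19  0.29 -0.  ]
shift cm now axes [ 0.016 -0.003 -0.005]  after-turn axes [ 0.016 -0.003 -0.005]
```

>>> jog_arm([
  [[0,0,0],[0,0,1]],
  [[0,0,0],[0,0,1]],
])

```text
t: 14.0
tool_pos: [0.5139, -0.2029, 0.2882]
tool_rot: [2.598, 1.766, -0.009]
contact_force: [1.0, -0.5, -1.1]
opening: 0.0147
```

```bash
python3 -c "
from h import *
plan([.5139,-.2028,.2882])
"
```

```text
t 14.0 pos [ 0.5139 -0.2029  0.2882] az_x 68.42 F [ 0.96 -0.46 -1.15] M [-0.011 -0.014  0.294] open 0.0147 q6 -7.5
turn deg [-0.18  0.3  -0.  ]
shift cm now axes [ 0.013 -0.003 -0.002]  after-turn axes [ 0.013 -0.003 -0.002]
```

>>> jog_arm([
  [[0,0,0],[0,0,1]],
  [[0,0,0],[0,0,1]],
])

```text
t: 14.2
tool_pos: [0.5139, -0.2029, 0.2882]
tool_rot: [2.63, 1.718, -0.01]
contact_force: [-0.6, -0.6, -1.5]
opening: 0.0147
```

```bash
python3 -c "
from h import *
plan([.5139,-.2028,.2882])
"
```

```text
t 14.2 pos [ 0.5139 -0.2029  0.2882] az_x 66.3 F [-0.6  -0.62 -1.47] M [ 0.036 -0.028  0.5  ] open 0.0147 q6 -5.4
turn deg [-0.17  0.32 -0.  ]
shift cm now axes [ 0.012 -0.003 -0.005]  after-turn axes [ 0.012 -0.003 -0.005]
```

>>> jog_arm([
  [[0,0,0],[0,0,0]],
  [[0,0,0],[0,0,0]],
])

```text
t: 14.4
tool_pos: [0.5139, -0.2029, 0.2882]
tool_rot: [2.629, 1.718, -0.01]
contact_force: [-0.2, -0.4, -2.2]
opening: 0.0149
```

```bash
python3 -c "
from h import *
plan([.5139,-.2028,.2882])
"
```

```text
t 14.4 pos [ 0.5139 -0.2029  0.2882] az_x 66.32 F [-0.19 -0.36 -2.25] M [0.021 0.048 0.503] open 0.0149 q6 -5.4
turn deg [-0.17  0.33 -0.  ]
shift cm now axes [ 0.005 -0.003 -0.003]  after-turn axes [ 0.005 -0.003 -0.003]
```

>>> jog_arm([
  [[0,0,0],[0,0,0]],
  [[0,0,0],[0,0,0]],
  [[0,0,0],[0,0,-1]],
  [[0,0,0],[0,0,-1]],
])

```text
t: 14.8
tool_pos: [0.5139, -0.2028, 0.2881]
tool_rot: [2.597, 1.767, -0.01]
contact_force: [-0.4, -0.1, -1.6]
opening: 0.0146
```

```bash
python3 -c "
from h import *
plan([.5139,-.2028,.2882])
"
```

```text
t 14.8 pos [ 0.5139 -0.2028  0.2881] az_x 68.45 F [-0.4  -0.09 -1.65] M [-0.01   0.006  0.233] open 0.0146 q6 -7.5
turn deg [-0.18  0.32 -0.  ]
shift cm now axes [ 0.003 -0.003 -0.006]  after-turn axes [ 0.003 -0.002 -0.006]
```

>>> jog_arm([
  [[0,0,0],[0,0,-1]],
  [[0,0,0],[0,0,-1]],
])

```text
t: 15.0
tool_pos: [0.5139, -0.2029, 0.2882]
tool_rot: [2.565, 1.814, -0.01]
contact_force: [-1.0, 0.2, -1.7]
opening: 0.0147
```

```bash
python3 -c "
from h import *
plan([.5139,-.2028,.2882])
"
```

```text
t 15.0 pos [ 0.5139 -0.2029  0.2882] az_x 70.54 F [-0.97  0.21 -1.73] M [ 0.025  0.029 -0.025] open 0.0147 q6 -9.6
turn deg [-0.19  0.3  -0.  ]
shift cm now axes [ 0.008 -0.003  0.   ]  after-turn axes [ 0.008 -0.003  0.   ]
```

>>> jog_arm([
  [[0,0,0],[0,0,-1]],
  [[0,0,0],[0,0,-1]],
  [[0,0,0],[0,0,-0.5]],
  [[0,0,0],[0,0,0]],
])

```text
t: 15.4
tool_pos: [0.514, -0.2029, 0.2883]
tool_rot: [2.522, 1.873, -0.009]
contact_force: [0.2, -0.2, -1.3]
opening: 0.0146
```

```bash
python3 -c "
from h import *
plan([.5139,-.2028,.2882])
"
```

```text
t 15.4 pos [ 0.514  -0.2029  0.2883] az_x 73.22 F [ 0.22 -0.22 -1.33] M [0.014 0.005 0.008] open 0.0146 q6 -12.3
turn deg [-0.18  0.26 -0.  ]
shift cm now axes [ 0.008 -0.01   0.01 ]  after-turn axes [ 0.008 -0.01   0.01 ]
```

>>> jog_arm([
  [[0,0,-0.2],[0,0,0]],
  [[0,0,-0.2],[0,0,0]],
  [[0,0,-0.3],[0,0,0]],
  [[0,0,-0.5],[0,0,0]],
  [[0,0,-1],[0,0,0]],
  [[0,0,-1.5],[0,0,0]],
  [[0,0,-1.5],[0,0,0]],
  [[0,0,0],[0,0,0]],
])

```text
t: 16.2
tool_pos: [0.5145, -0.2028, 0.3464]
tool_rot: [2.52, 1.872, -0.007]
contact_force: [0.2, -0.9, -1.4]
opening: 0.0147
```

```bash
python3 -c "
from h import *
plan([.5051,.1775,.34],101.6)
for n in('scene',):
    im=ctrl.get_image(n); cv2.imwrite(f'pics/{n}7.png',im[:,:,::-1])
    cv2.imwrite(f'pics/{n}7z.png',cv2.resize(im[180:250,375:460,::-1],None,fx=8,fy=8,interpolation=2))
"
```

```text
t 16.2 pos [ 0.5145 -0.2028  0.3464] az_x 73.21 F [ 0.16 -0.93 -1.43] M [0.015 0.002 0.042] open 0.0147 q6 -12.3
turn deg [ -0.1    0.27 -28.39]
shift cm now axes [ 36.143 -11.891   0.47 ]  after-turn axes [37.448  6.722  0.64 ]
```

View pics/scene7z.png

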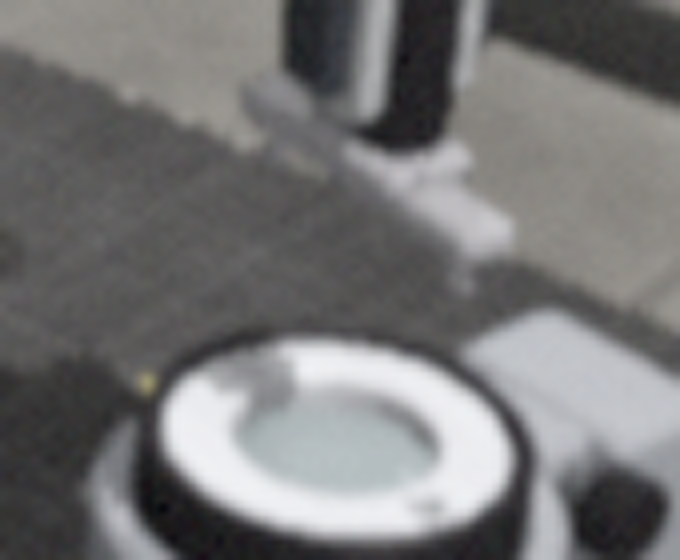

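>>> jog_arm([
  [[0,0,0],[0,0,-7]],
  [[0,0,0],[0,0,-7]],
  [[0,0,0],[0,0,-7]],
  [[0,0,0],[0,0,-7]],
  [[0,0,0],[0,0,0]],
])

```text
t: 16.75
tool_pos: [0.5137, -0.2024, 0.3442]
tool_rot: [-1.97, -2.444, 0.008]
contact_force: [-0.7, -0.2, -1.5]
opening: 0.0149
```

```bash
python3 -c "
from h import *
plan([.5060,.1778,.33],101.6)
"
```

```text
t 16.75 pos [ 0.5137 -0.2024  0.3442] az_x 102.27 F [-0.69 -0.22 -1.49] M [-0.04   0.004 -0.013] open 0.0149 q6 -41.4
turn deg [-0.32  0.09  0.67]
shift cm now axes [37.317  7.337  1.319]  after-turn axes [37.398  6.891  1.42 ]
```

>>> jog_arm([
  [[3.5,0.65,0],[0,0,0.6]],
  [[4.2,0.8,0],[0,0,0]],
  [[4.2,0.8,0],[0,0,0]],
  [[4.2,0.8,0],[0,0,0]],
  [[4.2,0.8,0],[0,0,0]],
  [[4.2,0.8,0],[0,0,0]],
  [[4.2,0.8,0],[0,0,0]],
  [[3,0.6,0],[0,0,0]],
])

```text
t: 17.55
tool_pos: [0.5116, 0.1278, 0.3414]
tool_rot: [-2.024, -2.399, 0.01]
contact_force: [0.6, 0.3, -0.7]
opening: 0.0147
```

```bash
python3 -c "
from h import *
plan([.5060,.1778,.31],101.6)
"
```

```text
t 17.55 pos [0.5116 0.1278 0.3414] az_x 99.7 F [ 0.58  0.33 -0.71] M [ 0.002  0.001 -0.01 ] open 0.0147 q6 -3.7
turn deg [-0.37  0.12 -1.9 ]
shift cm now axes [5.029 0.311 3.127]  after-turn axes [5.01  0.457 3.139]
```

>>> jog_arm([
  [[3.0,0.3,0.8],[-0.4,0,-1.5]],
  [[0,0,0],[0,0,0]],
  [[0,0,0],[0,0,0]],
])

```text
t: 17.85
tool_pos: [0.5084, 0.1628, 0.3327]
tool_rot: [1.993, 2.426, -0.001]
contact_force: [-0.6, 0.1, -1.3]
opening: 0.0149
```

```bash
python3 -c "
from h import *
plan([.5060,.1778,.31],101.6)
o=[]
for n in('scene','top'):
    im=ctrl.get_image(n)[:,:,::-1]; cv2.imwrite(f'pics/{n}8.png',im)
    c=im[205:265,380:450] if n=='scene' else im[165:225,385:455]
    o.append(cv2.resize(c,None,fx=5.5,fy=5.5,interpolation=2))
im=cv2.imread('pics/scene8.png');b=im[110:225,230:320]
b=cv2.resize(b,(400,600),interpolation=2)
o=np.vstack(o)[:600];o=cv2.copyMakeBorder(o,0,600-o.shape[0],0,0,0) if o.shape[0]<600 else o
cv2.imwrite('pics/z8.png',np.hstack([o,b]))
"
```

```text
t 17.85 pos [0.5084 0.1628 0.3327] az_x 101.19 F [-0.65  0.09 -1.31] M [-0.035  0.038  0.016] open 0.0149 q6 -1.4
turn deg [ 0.01  0.09 -0.41]
shift cm now axes [1.518 0.052 2.263]  after-turn axes [1.514 0.063 2.265]
```

View pics/z8.png

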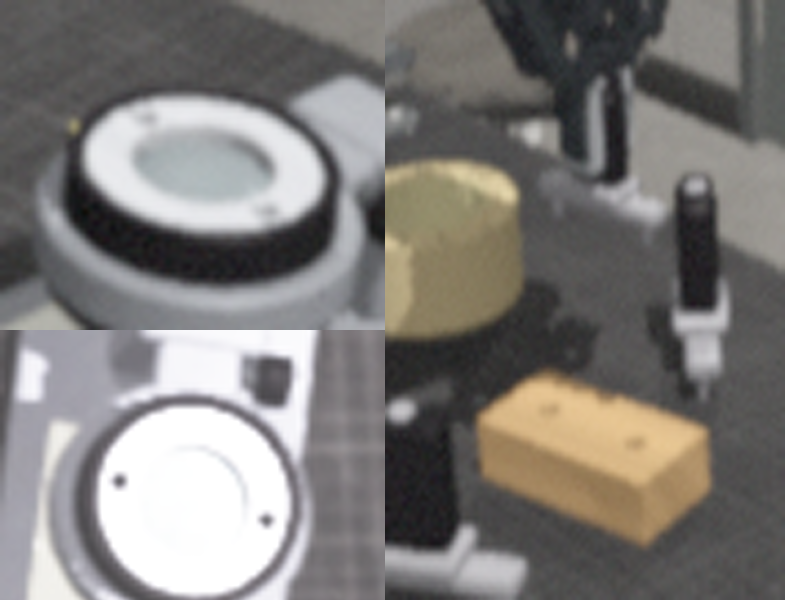

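Run:
```python
from h import *
t=cv2.imread("pics/top8.png");s=cv2.imread("pics/scene8.png")
A=[plane("top",*dark(t,385+u/5.5,165+(v-330)/5.5,3)[:2],.0905) for u,v in((120,481),(266,520))]
B=[plane("scene",*dark(s,380+u/5.5,205+v/5.5,2)[:2],.0905) for u,v in((147,118),(266,211))]
for X in(A,B):
    d=X[0]-X[1];print(np.round((X[0]+X[1])/2,4),np.linalg.norm(d),np.degrees(np.arctan2(d[1],d[0])))
# block holes in scene
H=[plane("scene",*dark(s,230+(u-385)/4.444,110+v/5.217,2)[:2],.03) for u,v in((549,410),(635,443))]
d=H[0]-H[1];print("block",np.round(H,4),(H[0]+H[1])/2,np.linalg.norm(d),np.degrees(np.arctan2(d[1],d[0])))
```

```text
[ 0.5134 -0.2036  0.0905] 0.05923678300014516 73.21456567118138
[ 0.5129 -0.2047  0.0905] 0.061844731019515715 72.6687404032375
block [[0.4998 0.2064 0.03  ]
 [0.5105 0.1494 0.03  ]] [0.50516074 0.17789483 0.03      ] 0.057964612251662447 100.70258530905504
```

>>> jog_arm([
  [[1.5,0.06,1.2],[0,0,-0.4]],
  [[0,0,0],[0,0,0]],
  [[0,0,0],[0,0,0]],
])

```text
t: 18.25
tool_pos: [0.5066, 0.1755, 0.3198]
tool_rot: [1.992, 2.427, -0.001]
contact_force: [0.1, 0.1, -0.8]
opening: 0.0145
```

```bash
python3 -c "
from h import *
plan([.5060,.178,.25],101.6)
"
```

```text
t 18.25 pos [0.5066 0.1755 0.3198] az_x 101.24 F [ 0.11  0.07 -0.79] M [ 0.017 -0.01  -0.011] open 0.0145 q6 -0.0
turn deg [ 0.02  0.09 -0.36]
shift cm now axes [ 0.264 -0.015  6.982]  after-turn axes [ 0.253 -0.011  6.983]
```

>>> jog_arm([
  [[0.25,0,1.5],[0,0,-0.3]],
  [[0,0,1.8],[0,0,0]],
  [[0,0,1.8],[0,0,0]],
  [[0,0,0.8],[0,0,0]],
  [[0,0,0],[0,0,0]],
  [[0,0,0],[0,0,0]],
])

```text
t: 18.85
tool_pos: [0.5061, 0.1768, 0.256]
tool_rot: [1.989, 2.43, -0.002]
contact_force: [-1.2, 0.2, -0.8]
opening: 0.0144
```

```bash
python3 -c "
from h import *
plan([.5060,.178,.237],101.6)
"
```

```text
t 18.85 pos [0.5061 0.1768 0.256 ] az_x 101.41 F [-1.15  0.22 -0.76] M [ 0.064 -0.019 -0.004] open 0.0144 q6 -0.0
turn deg [-0.01  0.11 -0.19]
shift cm now axes [0.121 0.011 1.904]  after-turn axes [0.117 0.011 1.905]
```

>>> jog_arm([
  [[0.12,0,0.8],[0,0,-0.2]],
  [[0,0,0.7],[0,0,0]],
  [[0,0,0.3],[0,0,0]],
  [[0,0,0],[0,0,0]],
])

```text
t: 19.25
tool_pos: [0.5068, 0.1782, 0.2387]
tool_rot: [1.983, 2.432, 0.003]
contact_force: [-0.6, -0.2, -1.4]
opening: 0.0149
```

```bash
python3 -c "
from h import *
plan([.5060,.178,.2245],101.6)
"
```

```text
t 19.25 pos [0.5068 0.1782 0.2387] az_x 101.63 F [-0.65 -0.17 -1.38] M [ 0.043  0.01  -0.005] open 0.0149 q6 -0.1
turn deg [0.21 0.11 0.03]
shift cm now axes [-0.005 -0.084  1.416]  after-turn axes [-0.008 -0.079  1.416]
```

>>> jog_arm([
  [[0,-0.08,0.3],[0.2,0,0]],
  [[0,0,0.4],[0,0,0]],
  [[0,0,0.3],[0,0,0]],
  [[0,0,0],[0,0,0]],
])

```text
t: 19.65
tool_pos: [0.5062, 0.1781, 0.2284]
tool_rot: [1.984, 2.433, -0.001]
contact_force: [-0.4, 0.0, -1.8]
opening: 0.0149
```

```bash
python3 -c "
from h import *
plan([.5060,.178,.2245],101.6)
"
```

```text
t 19.65 pos [0.5062 0.1781 0.2284] az_x 101.63 F [-0.44  0.02 -1.77] M [-0.024 -0.065 -0.054] open 0.0149 q6 -0.1
turn deg [0.06 0.11 0.03]
shift cm now axes [-0.007 -0.024  0.392]  after-turn axes [-0.008 -0.024  0.392]
```

>>> jog_arm([
  [[0,0,0.2],[0,0,0]],
  [[0,0,0.15],[0,0,0]],
  [[0,0,0.05],[0,0,0]],
  [[0,0,0],[0,0,0]],
])

```text
t: 20.05
tool_pos: [0.5063, 0.1781, 0.2242]
tool_rot: [1.984, 2.433, -0.0]
contact_force: [0.0, 0.5, -1.6]
opening: 0.0148
```

```bash
python3 -c "
from h import *
plan([.5060,.178,.2243],101.6)
for n in('scene',):
    im=ctrl.get_image(n)[:,:,::-1]; cv2.imwrite(f'pics/{n}9.png',im)
    cv2.imwrite(f'pics/{n}9z.png',cv2.resize(im[130:225,230:325],None,fx=6,fy=6,interpolation=2))
"
```

```text
t 20.05 pos [0.5063 0.1781 0.2242] az_x 101.63 F [ 0.02  0.53 -1.6 ] M [ 0.02  -0.032 -0.01 ] open 0.0148 q6 -0.1
turn deg [0.08 0.11 0.03]
shift cm now axes [-0.006 -0.035 -0.01 ]  after-turn axes [-0.006 -0.035 -0.01 ]
```

View pics/scene9z.png

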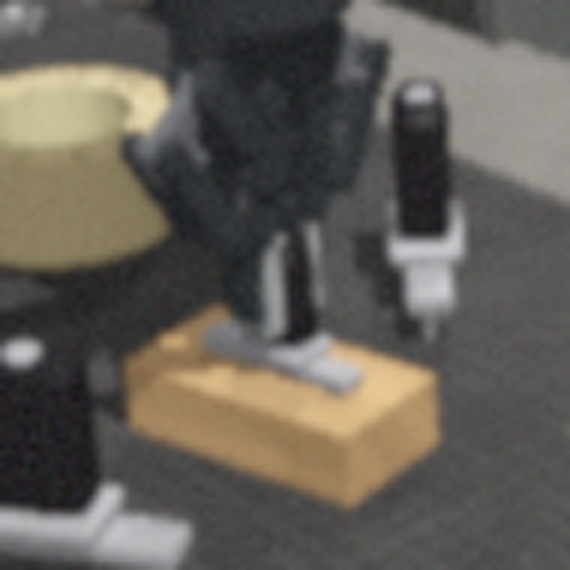

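>>> jog_arm([
  [[0,0,0.05],[0,0,0]],
  [[0,0,0],[0,0,0]],
])

```text
t: 20.3
tool_pos: [0.5065, 0.1782, 0.2242]
tool_rot: [1.983, 2.433, 0.001]
contact_force: [-0.5, -0.2, -1.2]
opening: 0.015
```

>>> jog_arm([
  [[0,0,0],[0,0,0]],
  [[0,0,0],[0,0,0]],
  [[0,0,0],[0,0,0]],
  [[0,0,0],[0,0,0]],
  [[0,0,0],[0,0,0]],
  [[0,0,0],[0,0,0]],
], fingers=1)

```text
t: 20.9
tool_pos: [0.5074, 0.1784, 0.2257]
tool_rot: [1.982, 2.431, 0.004]
contact_force: [0.6, -0.1, 0.1]
opening: 0.0856
```

```bash
python3 -c "
from h import *
plan([.5060,.178,.2243],101.6)
"
```

```text
t 20.9 pos [0.5074 0.1784 0.2257] az_x 101.63 F [ 0.64 -0.11  0.15] M [ 0.018 -0.027  0.016] open 0.0856 q6 -0.1
turn deg [0.29 0.11 0.03]
shift cm now axes [-0.007 -0.141  0.135]  after-turn axes [-0.007 -0.14   0.136]
```

>>> jog_arm([
  [[0,0,-1],[0,0,0]],
  [[0,0,-3],[0,0,0]],
  [[0,0,-3],[0,0,0]],
  [[0,0,-3],[0,0,0]],
  [[0,0,-2],[0,0,0]],
  [[0,0,0],[0,0,0]],
])

```text
t: 21.5
tool_pos: [0.5062, 0.1784, 0.3523]
tool_rot: [1.982, 2.432, 0.003]
contact_force: [0.1, 0.2, -0.4]
opening: 0.0857
```

>>> jog_arm([
  [[-4,-1.5,0],[0,0,0]],
  [[-4,-1.5,0],[0,0,0]],
  [[-4,-1.5,0],[0,0,0]],
  [[-4,-1.5,0],[0,0,0]],
  [[-2,0,0],[0,0,0]],
  [[0,0,0],[0,0,0]],
  [[0,0,0],[0,0,0]],
])

```text
t: 22.2
tool_pos: [0.4814, -0.0151, 0.3485]
tool_rot: [1.98, 2.437, 0.002]
contact_force: [0.3, 0.3, 0.8]
opening: 0.0855
```

```bash
python3 -c "
from h import *
plan()
for n in('scene','top'):
    im=ctrl.get_image(n)[:,:,::-1]; cv2.imwrite(f'pics/{n}10.png',im)
"
```

```text
t 22.2 pos [ 0.4814 -0.0151  0.3485] az_x 101.81 F [0.29 0.33 0.82] M [-0.006  0.008 -0.021] open 0.0855 q6 -22.5
turn deg [ 0.1 -0.  -0. ]
```

View pics/scene10.png

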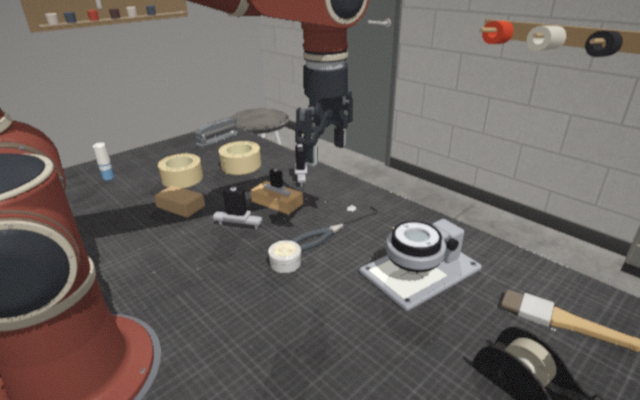

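View pics/top10.png

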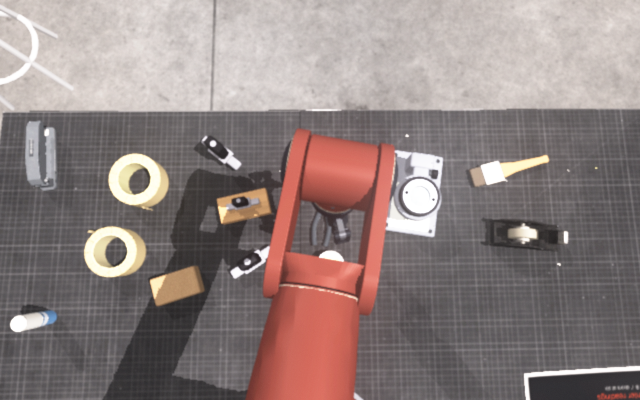

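Run:
```python
from h import *
im=[cv2.imread("pics/scene%d.png"%i)[160:220,240:310] for i in(0,10)]
tp=[cv2.imread("pics/top%d.png"%i)[180:230,210:275] for i in(0,10)]
r=[cv2.resize(x,(390,300),interpolation=2) for x in im+tp]
cv2.imwrite("pics/z10.png",np.vstack([np.hstack(r[:2]),np.hstack(r[2:])]))
t=cv2.imread("pics/top10.png")
A=[plane("top",*dark(t,385+u/5.5,165+(v-330)/5.5,3)[:2],.0905) for u,v in((120,481),(266,520))]
d=A[0]-A[1];print(np.linalg.norm(d),np.degrees(np.arctan2(d[1],d[0])))
```

```text
0.05921809094180206 73.21629566854693
```

View pics/z10.png

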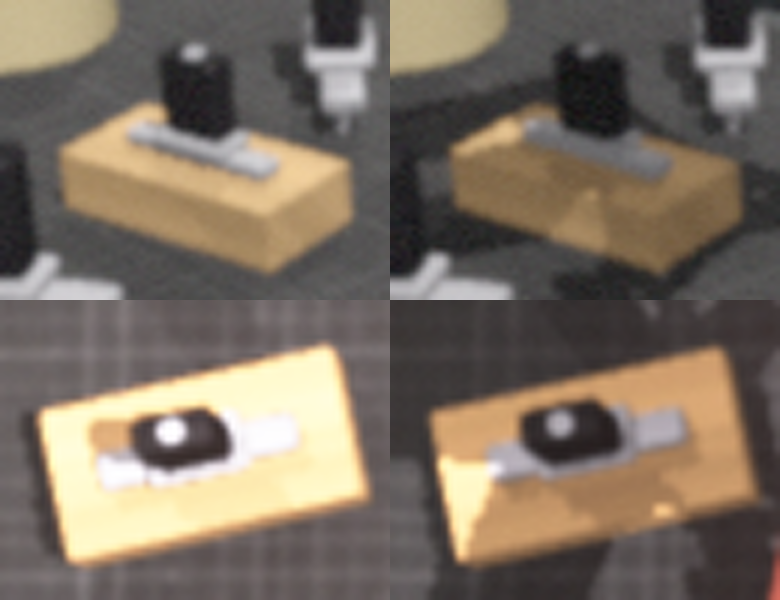

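```bash
python3 -c "
from station import ctrl
print(ctrl.finish_job())"
```

```text
the job is handed in; nothing more can be done
None
```

The ring is screwed home on the lens and nipped up, and the spanner is back in its block. I handed the job in at about 22 s. The hand-in gives no verdict, so what follows rests on my own readings.

- **Seating:** I took the smallest spanner, the one standing in the block. Both pins went straight into the ring's holes to about 6 mm deep, with no contact force above sensor noise.
- **Tightening:** The ring turned clockwise about 48° at roughly 0.10–0.19 N m. Then the torque climbed against the lens, and I held it at 0.50 N m for at least 0.2 s. That is a little over the 0.4 N m asked for and below the 0.8 N m limit.
- **Return:** I backed the spanner off to zero torque, drew it out, set it down in the block at the pose it was gripped in, and let it go.

**Last checks:**
- **Ring:** the hole line is at 73.2° both before and after the spanner went back, so the ring has not moved since. That is just inside the 0.15 rad tolerance around the nominal home direction of about 80.5°.
- **Spanner:** in both cameras it stands in the block as it did at the start.
- **Loose things:** I checked the hex key, snips and tin by eye only. They looked unmoved in the scene picture; in the last top view the arm hid most of them.
- **Disagreement:** the two cameras differed by up to about 5 mm on the block's position. I relied on the top view and the gripped pose instead, and the pins went into the block's holes with no extra force.

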